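Clamp the felt wheel of a polishing head: nut by hand, then spanner

TASK

The felt wheel on the upright polishing head is loose: spin its captive brass hex nut down (clockwise from above) with the fingers until it is hand-tight on the steel flange, then use the larger open-ended spanner to tighten it about an eighth of a turn further. Take the spanner off and lay it back flat on the black rubber mat, leaving the other things where they are.

Things in the scene. Friction and masses are not known exactly. Their poses are not given: they have to be found in the camera images.
- nut: Captive brass hex nut on the polishing head's upright 22 mm spindle: 46 mm across flats, 53 mm across corners, 36 mm high. Origin: centre of its underside, on the spindle axis; z up; flats face +y, -y and every 60 degrees, corners on its x axis. Clockwise from above lowers it 8 mm a turn; it starts 1.6 to 3.1 rad short of seated.
- nut_top (a point): Centre of the nut's top face, 36 mm above its underside; axes as the nut. The spindle's end stands 14 to 18 mm above it. The nut turns easily (0.3 N m) until its underside meets the flange, where it stops dead by hand (hand-tight); beyond, it takes 2.1 N m, about 18 N at spanner_grip, and carries the flange round. It cannot come off.
- flange_top (a point): Dark steel flange under the nut, a disc 56 mm across, 8 mm thick, white mark near its +x rim. This point: centre of its top face, 128 mm above the table, z up. The nut is seated when its underside meets it. Below lies the fixed felt wheel, 150 mm across, top 120 mm above the table, on a grey cast base 200 mm across bolted to the table.
- flange (a joint): Angle (rad) by which flange and seated nut have been turned clockwise, i.e. how far the nut is tightened past hand-tight: 0 at the start, stop at 1.5; stays where it is left.
- spanner: Larger of the two steel open-ended spanners, 200 mm long, 0.32 kg, flat on the mat. Origin: centre of the jaw opening, on the underside; x points out of the jaws, handle to -x (end at -183 mm), z up. Opening 48 mm wide, bottom at x = -27.5 mm, jaw tips at +17 mm; head 80 mm wide, back to x = -57 mm; jaws 1 to 15 mm above the underside; handle 24 mm wide, 16 thick.
- spanner_grip (a point): Point on the spanner's handle to take it by: 115 mm behind the jaw centre (-x), 8 mm above its underside. Axes as the spanner.
- mat: Black rubber mat fixed on the table, 270 mm (x) by 220 mm (y), 4 mm thick; both spanners lie on it. Origin: centre of its underside, at table height.
- small_spanner: The smaller spanner, 150 mm long, 30 mm jaw, too small for the nut; bystander on the mat. Origin at its jaw centre, handle to -x.
- compound_bar: Red-brown bar of polishing compound 100 x 36 x 32 mm between head and mat; bystander. Origin: centre of its underside.
- bottle: Green bottle, 56 mm across, 150 mm tall, beyond the work; bystander. Origin: centre of its foot.
- tin: Plain metal tin, 76 mm across, 70 mm tall; bystander. Origin: centre of its foot.
- spare_wheel: Spare felt wheel, 120 mm across, 25 mm thick, lying flat; bystander. Origin: centre of its underside.
- spectacles: Brown spectacle frame, about 130 x 130 mm, 6 mm thick, lying flat; bystander. Origin between the lenses.
- pot: White pot, 80 mm across, 70 mm tall; bystander. Origin: centre of its foot.

How it is judged:
By the outcome, as a careful person would: the job done as asked, in the order asked, and still so for the second after the job is handed in, with the robot touching nothing.
It also fails if it takes over 72 s, if anything falls off the work surface, if the arm or the gripper's body presses on something with over 40 N, if the wrist force passes 120 N, or if a joint passes its speed limit or range.

ROBOT

A 6-joint arm with a two-finger parallel gripper is mounted at the origin on the work surface. World frame = base frame: x ahead of the robot, y to its left, z up, the work surface at z = 0. Lengths are in m, angles in rad, forces in N, time in s.
With the tool pointing down it reaches from about 0.25 to 0.725 m from the base axis. Payload 4 kg.
Tool frame: the origin (TCP) lies at the very end of the fingers, on their centre line; the grasp point (between the pads) lies 19 mm behind it; z points along the fingers, y is the line along which they close (so a half turn about z gives the same grasp; the last joint's range is limited). The gripper opens to 85 mm and grips with 20 to 120 N. Pads are 22 mm wide; open, the fingers measure 114 mm over their backs; the gripper's body (76 mm by 85 mm) begins 54 mm behind the grasp point. The pads swing forward as they close: fully open they stand 13 mm farther back than shut.
Start: joints at [-1.255, 0.241, 0.005, 1.335, 0, 1.571], TCP at [0.155, -0.475, 0.231] pointing down, gripper open.
Joint ranges: [-2.72, 2.72], [-1.05, 1.87], [-1.09, 1.28], [-1.99, 2.15], [-1.42, 1.44], [-3.14, 3.14]. Speed limits (rad/s): [2.79, 2.79, 3.14, 3.14, 3.14, 3.14].

INTERFACE

Orientations are given as a unit quaternion [x, y, z, w].
In Python, from workcell import * gives the robot as it stands. The module is installed in compiled form; this text tells all that it offers.
- The arm moves only by the tool send_rows, never from a script. Its argument "steps" is text: rows parted by semicolons, each of 7 numbers parted by spaces: the opening, from -1 (shut) to 1 (fully open), then the shift along the world's x, y, z in m, then the turn, a rotation vector about the world's x, y, z in rad. A call has exactly 5 rows; each row shifts and turns the commanded pose from where the row before left it; what a row does not reach is not made up. A row lasts 1/12 s, in which the tool goes at most 41.7 mm and 7.16 degrees, less where a joint would pass 70% of its speed; a pose out of reach is approached as far as the arm can. A call is refused whole if a number of a shift passes 0.0417 or a number of a turn 0.125, either way. A call with a gripper value outside its range is refused whole. The fingers move at their own pace and stop on an object; the grip force is fixed at half the most. Time passes only in rows, so rows that do not move let the fingers close, or fill a call up. It gives the time, the measured TCP pose, the force, the opening and the grip force at its end, in the units of the state.
- get_obs(): the state, without advancing time (a new reading comes with each control period).
- camera(name): name is "scene" or "top" or "wrist"; returns a dict with "frame" (400x640x3 uint8, red, green, blue), "range_z" (400x640 float32, m along the optical axis (not along the pixel's ray), 0 where there is no reading), "camera_matrix" (3x3 intrinsics, pixels), "extrinsics" (4x4, takes a point from world to camera coordinates); the wrist camera has in their place "T_tool_cam" (4x4, takes a point from camera to tool coordinates, whose origin is the TCP and whose axes are the flange's). Camera axes: x right, y down, z forward; pixel columns grow to the right and rows downward; lengths in m; the calibration is good to about 2 mm. A picture is of the moment at which its call begins: read the wrist's pose just before it.
- job_done(): hands the job in; it is judged then, once.
The state is a dict: "clock": time; "joint_pos": joint angles; "joint_vel": joint speeds; "tau": joint torques, N m; "eef_pos": TCP position; "tool_rot": TCP orientation; "ft_force": force on the tool from outside, world axes, zero at the start; "ft_torque": the same for the moment, N m; "grip_width": finger opening in m; "grasp_force": force on a finger pad.
Only numpy, scipy, OpenCV 4.12 (cv2) and the standard library are available. Lean on these libraries where they do the work, as an engineer would, in place of code of your own. Each camera call takes 0.05 s, during which the arm holds its last target. There are 200 camera calls.

## Working session

There is one attempt and no reset: what is moved stays moved. The work goes in short steps, Python scripts to look and compute and a tool call to move; the robot and the scene stay as the last step left them, time stands still between calls to the robot, and variables do not carry over. Pictures are saved under pics/ and viewed, at most 10 in all, crops included, and the job is handed in when it is done.

Besides the shell and the picture viewer there is one more tool, called after ">>>" as name(argument=value, ...) on one line, values as JSON. send_rows: Moves the arm, as the interface text tells. Its arguments: {"type":"object","properties":{"steps":{"type":"string"}},"required":["steps"]}

```bash
mkdir -p pics
python3 - <<'E'
from workcell import *
import cv2,numpy as np
o=get_obs();print({k:np.round(v,3) for k,v in o.items()})
for n in ("scene","top"):
    c=camera(n);cv2.imwrite(f"pics/{n}0.png",c["frame"][:,:,::-1]);np.savez(f"{n}0.npz",**c)
    print(n,c["camera_matrix"],np.round(c["extrinsics"],4))
E
```

```text
{'clock': np.float64(0.0), 'joint_pos': array([-1.255,  0.241,  0.004,  1.335, -0.   ,  1.571]), 'joint_vel': array([-0.   ,  0.   ,  0.   ,  0.   ,  0.001,  0.   ]), 'tau': array([-0.0000e+00, -3.7232e+01,  2.5241e+01,  1.7000e-02,  0.0000e+00,
        0.0000e+00]), 'eef_pos': array([ 0.155, -0.475,  0.23 ]), 'tool_rot': array([ 0.988,  0.157, -0.   , -0.001]), 'ft_force': array([-0.025, -0.26 ,  0.479]), 'ft_torque': array([-0.002,  0.029, -0.002]), 'grasp_force': np.float64(0.0), 'grip_width': np.float64(0.085)}
scene [[401.56767032   0.         319.11000289]
 [  0.         401.56767032 196.38200522]
 [  0.           0.           1.        ]] [[-0.6004  0.7996 -0.0122  0.3219]
 [ 0.5767  0.4223 -0.6994 -0.2462]
 [-0.5541 -0.4269 -0.7146  1.561 ]
 [ 0.      0.      0.      1.    ]]
top [[462.72196826   0.         325.36537025]
 [  0.         462.72196826 204.1165199 ]
 [  0.           0.           1.        ]] [[ 0.0251 -0.9995 -0.0207  0.0082]
 [-0.9952 -0.023  -0.0953  0.5879]
 [ 0.0948  0.023  -0.9952  1.4516]
 [ 0.      0.      0.      1.    ]]
```

View pics/top0.png

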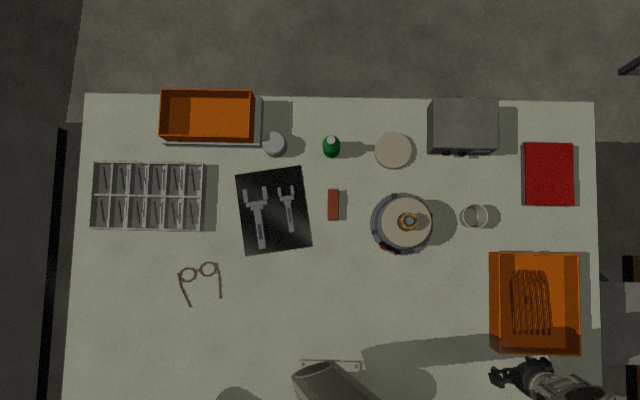

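View pics/scene0.png

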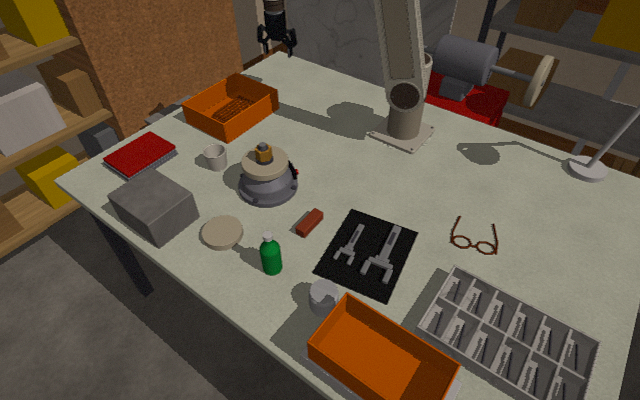

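The top view shows the nut at about (408,221). The large spanner's jaws are at about (256,192) with its handle end at (262,247), and the small spanner is to its right. The scene view shows the nut at (264,152) and both spanners on the mat.

```bash
cat > h.py <<'E'
import numpy as np,cv2
from scipy.spatial.transform import Rotation as R
def ray(c,uv,z):
    "pixels -> world points on plane z"
    K=c["camera_matrix"];T=c["T"] if "T" in c else np.linalg.inv(c["extrinsics"])
    uv=np.atleast_2d(uv).astype(float)
    d=np.c_[uv,np.ones(len(uv))]@np.linalg.inv(K).T@T[:3,:3].T
    o=T[:3,3];return o+d*((z-o[2])/d[:,2])[:,None]
def wrist(name=None):
    from workcell import get_obs,camera
    o=get_obs();c=dict(camera("wrist"));E=np.eye(4);E[:3,:3]=R.from_quat(o["tool_rot"]).as_matrix();E[:3,3]=o["eef_pos"]
    c["T"]=E@c["T_tool_cam"]
    if name: cv2.imwrite(f"pics/{name}.png",c["frame"][:,:,::-1])
    return o,c
E
python3 - <<'E'
from h import *
c=dict(np.load("top0.npz"));f=c["frame"].astype(int);hsv=cv2.cvtColor(c["frame"],cv2.COLOR_RGB2HSV)
m=np.zeros((400,640),np.uint8);m[195:250,375:435]=1
b=((hsv[...,1]>110)&(hsv[...,0]>10)&(hsv[...,0]<35)&(m>0));v,u=np.nonzero(b);print("brass",len(u),u.mean(),v.mean(),u.min(),u.max(),v.min(),v.max(),ray(c,[u.mean(),v.mean()],.15))
dark=(f.max(2)<45).astype(np.uint8);dark[:160]=0;dark[260:]=0;dark[:,:225]=0;dark[:,320:]=0
cs,_=cv2.findContours(cv2.morphologyEx(dark,cv2.MORPH_CLOSE,np.ones((15,15))),0,2);k=max(cs,key=cv2.contourArea)
bp=cv2.boxPoints(cv2.minAreaRect(k));print("mat",ray(c,bp,.004).round(3),ray(c,bp.mean(0),.004))
mm=np.zeros_like(dark);cv2.fillPoly(mm,[bp.astype(int)],1);mm=cv2.erode(mm,np.ones((5,5)))
s=((f.max(2)>65)&(mm>0)).astype(np.uint8)
n,l,st,ce=cv2.connectedComponentsWithStats(s)
for i in range(1,n):
    if st[i,4]>100:
        v,u=np.nonzero(l==i);p=ray(c,np.c_[u,v],.018)[:,:2];q=p-p.mean(0);w=np.linalg.svd(q,full_matrices=False)[2][0]
        t=q@w;print(st[i],p.mean(0),w,np.arctan2(*w[::-1]),p.mean(0)+w*t.min(),p.mean(0)+w*t.max())
T=np.linalg.inv(c["extrinsics"]);print("cam",T[:3,3])
print("bar, bottle,tin",ray(c,[[334,205],[331,148],[275,145],[475,215]],.03).round(3))
E
```

```text
brass 153 407.33986928104576 221.2549019607843 390 417 213 248 [[ 0.5312865  -0.22041125  0.15      ]]
mat [[0.68  0.326 0.004]
 [0.716 0.108 0.004]
 [0.454 0.063 0.004]
 [0.418 0.277 0.004]] [[0.56609785 0.19323817 0.004     ]]
[242 186  26  63 475] [0.55503636 0.24195909] [-0.98446803 -0.17556395] -2.9651140666719975 [0.63761059 0.25668487] [0.44177657 0.22176104]
[278 186  16  47 255] [0.57848629 0.14426904] [-0.98283838 -0.18446877] -2.9560613217346474 [0.64447913 0.15665523] [0.49694897 0.12896532]
cam [ 0.44725783 -0.01160079  1.50091519]
bar, bottle,tin [[ 0.585 -0.005  0.03 ]
 [ 0.77   0.009  0.03 ]
 [ 0.776  0.19   0.03 ]
 [ 0.564 -0.452  0.03 ]]
```

>>> send_rows(steps="1 .025 .017 .007 0 0 0;1 .025 .017 .007 0 0 0;1 .025 .017 .007 0 0 0;1 .025 .017 .007 0 0 0;1 .025 .017 .007 0 0 0")

```text
clock: 0.52
eef_pos: [0.281, -0.3891, 0.2662]
tool_rot: [0.988, 0.157, -0.0, -0.0]
ft_force: [-0.4, -0.6, -0.2]
grip_width: 0.0855
grasp_force: 0.0
```

>>> send_rows(steps="1 .025 .017 .007 0 0 0;1 .025 .017 .007 0 0 0;1 .025 .017 .007 0 0 0;1 .025 .017 .007 0 0 0;1 .025 .017 .007 0 0 0")

```text
clock: 0.93
eef_pos: [0.4061, -0.3041, 0.3012]
tool_rot: [0.988, 0.157, -0.0, -0.0]
ft_force: [0.7, -0.9, 0.4]
grip_width: 0.0853
grasp_force: 0.0
```

>>> send_rows(steps="1 .025 .017 .007 0 0 0;1 .025 .017 .007 0 0 0;1 .025 .017 .007 0 0 0;1 .025 .017 .007 0 0 0;1 0 0 0 0 0 0")

```text
clock: 1.35
eef_pos: [0.5093, -0.2342, 0.3292]
tool_rot: [0.987, 0.16, 0.001, -0.0]
ft_force: [-0.2, 0.2, -0.6]
grip_width: 0.0856
grasp_force: 0.0
```

Run:
```python
from h import *
o,c=wrist("w1");np.savez("w1.npz",**c)
print(o["clock"],o["joint_pos"].round(3),o["eef_pos"],R.from_quat(o["tool_rot"]).as_matrix().round(3))
print(c["T_tool_cam"].round(4),c["camera_matrix"])
```

```text
1.35 [-4.320e-01  3.510e-01  4.080e-01  1.626e+00  2.000e-03  2.388e+00] [ 0.50928794 -0.23421702  0.32920476] [[ 0.949  0.316  0.002]
 [ 0.316 -0.949  0.001]
 [ 0.002 -0.    -1.   ]]
[[ 9.000e-04 -9.547e-01 -2.976e-01  7.560e-02]
 [ 1.000e+00  5.000e-04  1.400e-03  4.000e-04]
 [-1.200e-03 -2.976e-01  9.547e-01 -1.417e-01]
 [ 0.000e+00  0.000e+00  0.000e+00  1.000e+00]] [[347.35337527   0.         317.80908993]
 [  0.         347.35337527 203.82053777]
 [  0.           0.           1.        ]]
```

View pics/w1.png

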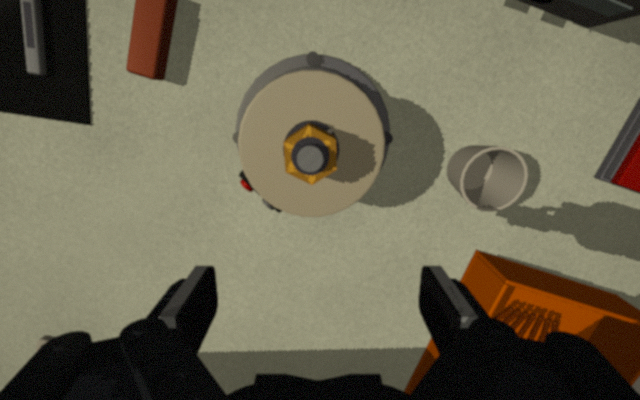

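The nut is at about (311,153) in the wrist view, with its hex outline visible and the grey spindle in the middle. The yaw relation is yaw = q1 - q6 + π. I'll enlarge the view to measure the hexagon.

Run:
```python
from h import *
c=dict(np.load("w1.npz"));f=c["frame"]
cv2.imwrite("pics/w1c.png",cv2.resize(f[115:200,265:360,::-1],None,fx=8,fy=7,interpolation=cv2.INTER_CUBIC)[:595])
print(c["T"][:3,3])
hsv=cv2.cvtColor(f,cv2.COLOR_RGB2HSV)
b=((hsv[...,1]>150)&(hsv[...,2]>60)&(hsv[...,0]>10)&(hsv[...,0]<30)).astype(np.uint8);b[:115]=0;b[200:]=0;b[:,:265]=0;b[:,360:]=0
cs,_=cv2.findContours(b,0,2);k=max(cs,key=cv2.contourArea);h=cv2.convexHull(k)
P=ray(c,h[:,0],.167);print(cv2.contourArea(h),P[:,:2].mean(0))
a=cv2.approxPolyDP(h,2.5,True)[:,0];p=ray(c,a,.167)[:,:2];print(a.tolist(),p.round(4).tolist())
```

```text
[ 0.58085457 -0.21084782  0.47110167]
2380.5 [ 0.53180943 -0.21968721]
[[307, 124], [336, 141], [335, 170], [313, 183], [287, 172], [285, 140]] [[0.5567, -0.2094], [0.5509, -0.2377], [0.5265, -0.2453], [0.509, -0.2305], [0.5113, -0.2054], [0.5377, -0.1955]]
```

View pics/w1c.png

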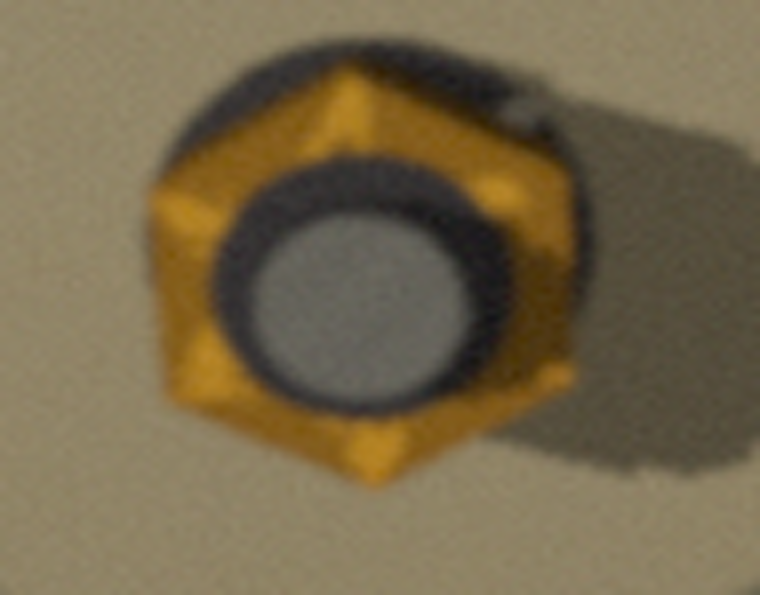

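Run:
```python
from h import *
c=dict(np.load("w1.npz"));f=c["frame"]
print("spindle",ray(c,[310,158.6],.183))
top=np.array([[335,170],[313,183],[287,172]]);bot=np.array([[285,140],[307,124],[336,141]])
P=np.r_[ray(c,top,.164),ray(c,bot,.131)][:,:2];print(P.round(4),P.mean(0))
for i in range(3):
    d=P[i+0]-P[[5,4,3][i]] if 0 else None
q=P-P.mean(0);print(np.degrees(np.arctan2(q[:,1],q[:,0])).round(1)%60,np.linalg.norm(q,axis=1).round(4))
```

```text
spindle [[ 0.53188123 -0.2205414   0.183     ]]
[[ 0.526  -0.2457]
 [ 0.5083 -0.2307]
 [ 0.5106 -0.2053]
 [ 0.5326 -0.1937]
 [ 0.5538 -0.2092]
 [ 0.5474 -0.2409]] [ 0.52977195 -0.22091225]
[21.3 24.5 20.9 24.  25.9 11.4] [0.0251 0.0236 0.0247 0.0274 0.0267 0.0266]
```

The nut's axis is at about (0.531,-0.2205), with corners at about 22° (mod 60). I'll rotate the tool to yaw 202° (q6 about -0.78) so there's room for the full clockwise turn.

>>> send_rows(steps="1 .0044 .0027 -.004 0 0 .124;1 .0044 .0027 -.004 0 0 .124;1 .0044 .0027 -.004 0 0 .124;1 .0044 .0027 -.004 0 0 .124;1 .0044 .0027 -.004 0 0 .124")

```text
clock: 1.82
eef_pos: [0.5262, -0.2244, 0.3085]
tool_rot: [0.891, 0.453, -0.001, -0.0]
ft_force: [-0.4, 0.3, 0.2]
grip_width: 0.0855
grasp_force: 0.0
```

>>> send_rows(steps="1 0 0 -.004 0 0 .124;1 0 0 -.004 0 0 .124;1 0 0 -.004 0 0 .124;1 0 0 -.004 0 0 .124;1 0 0 -.004 0 0 .124")

```text
clock: 2.23
eef_pos: [0.526, -0.2245, 0.2885]
tool_rot: [0.711, 0.703, -0.001, -0.001]
ft_force: [-0.7, -0.7, 0.4]
grip_width: 0.0853
grasp_force: 0.0
```

>>> send_rows(steps="1 0 0 -.004 0 0 .124;1 0 0 -.004 0 0 .124;1 0 0 -.004 0 0 .124;1 0 0 -.004 0 0 .124;1 0 0 -.004 0 0 .124")

```text
clock: 2.65
eef_pos: [0.5259, -0.2246, 0.2685]
tool_rot: [0.462, 0.887, -0.0, -0.001]
ft_force: [0.4, 0.2, 0.2]
grip_width: 0.0853
grasp_force: 0.0
```

>>> send_rows(steps="1 0 0 -.004 0 0 .124;1 0 0 -.004 0 0 .124;1 0 0 -.004 0 0 .124;1 0 0 -.004 0 0 .124;1 0 0 -.004 0 0 .124")

```text
clock: 3.07
eef_pos: [0.5259, -0.2245, 0.2485]
tool_rot: [0.17, 0.985, -0.0, -0.001]
ft_force: [0.5, 0.2, -0.4]
grip_width: 0.0853
grasp_force: 0.0
```

>>> send_rows(steps="1 0 0 -.004 0 0 .124;1 0 0 -.004 0 0 .124;1 0 0 -.004 0 0 .124;1 0 0 -.004 0 0 .124;1 0 0 -.004 0 0 .124")

```text
clock: 3.48
eef_pos: [0.5258, -0.2245, 0.2285]
tool_rot: [-0.139, 0.99, 0.0, -0.001]
ft_force: [-0.0, -0.9, 0.5]
grip_width: 0.0855
grasp_force: 0.0
```

Run:
```python
from h import *
o,c=wrist();np.savez("w2.npz",**c)
print(o["joint_pos"].round(3),o["eef_pos"],R.from_quat(o["tool_rot"]).as_euler("xyz",True))
f=c["frame"];hsv=cv2.cvtColor(f,cv2.COLOR_RGB2HSV)
b=((hsv[...,1]>150)&(hsv[...,2]>50)&(hsv[...,0]>10)&(hsv[...,0]<30)).astype(np.uint8)
cs,_=cv2.findContours(b,0,2)
for k in sorted(cs,key=cv2.contourArea)[-2:]:
    h=cv2.convexHull(k);a=cv2.approxPolyDP(h,4,True)[:,0];print(cv2.boundingRect(h),a.tolist(),ray(c,a,.165)[:,:2].round(4).tolist())
cv2.imwrite("pics/w2.png",f[:,:,::-1])
```

```text
[-0.403  0.387  0.202  1.388 -0.    -0.682] [ 0.52584738 -0.22452323  0.2285118 ] [ 1.79957477e+02 -9.00282950e-02 -1.64021635e+02]
(14, 0, 50, 15) [[62, 14], [14, 0], [63, 0]] [[0.4502, -0.3877], [0.4505, -0.4123], [0.4434, -0.3876]]
(285, 180, 75, 90) [[319, 180], [350, 194], [358, 210], [359, 249], [327, 269], [290, 253], [285, 218], [290, 200]] [[0.4992, -0.2319], [0.5024, -0.2112], [0.5109, -0.2033], [0.5359, -0.1945], [0.5554, -0.2103], [0.551, -0.2366], [0.5286, -0.2457], [0.5163, -0.2456]]
```

View pics/w2.png

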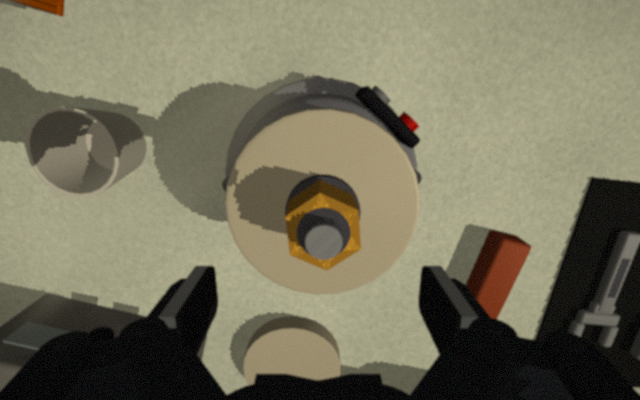

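The nut at (325,225) is centred under the tool. Combining both views puts its centre at (0.5312,-0.2205) and its yaw at 21.6°. I'll descend and grip.

>>> send_rows(steps="1 .0018 .0014 -.019 0 0 .034;1 .0018 .0013 -.019 0 0 .034;1 .0018 .0013 -.019 0 0 .03;1 0 0 -.019 0 0 0;1 0 0 -.0185 0 0 0")

```text
clock: 3.95
eef_pos: [0.5315, -0.2203, 0.1336]
tool_rot: [-0.183, 0.983, 0.0, -0.001]
ft_force: [-0.2, 0.3, -0.7]
grip_width: 0.0854
grasp_force: 0.0
```

>>> send_rows(steps="0 0 0 0 0 0 0;-1 0 0 0 0 0 0;-1 0 0 0 0 0 0;-1 0 0 0 0 0 0;-1 0 0 0 0 0 0")

```text
clock: 4.37
eef_pos: [0.5326, -0.2192, 0.1367]
tool_rot: [-0.185, 0.983, 0.0, 0.001]
ft_force: [-4.4, 5.3, 4.9]
grip_width: 0.0452
grasp_force: 62.3
```

```bash
cat > st.py <<'E'
from h import *
from workcell import get_obs
o=get_obs();print(round(float(o["clock"]),2),o["joint_pos"].round(3),o["eef_pos"].round(4),"yaw",round(R.from_quat(o["tool_rot"]).as_euler("xyz",True)[2],2),"F",o["ft_force"].round(1),"T",o["ft_torque"].round(2),o["grip_width"].round(4),o["grasp_force"].round(1))
E
python3 st.py
```

```text
Traceback (most recent call last):
  File "st.py", line 3, in <module>
    o=get_obs();print(round(float(o["clock"]),2),o["joint_pos"].round(3),o["eef_pos"].round(4),"yaw",round(R.from_quat(o["tool_rot"]).as_euler("xyz",True)[2],2),"F",o["ft_force"].round(1),"T",o["ft_torque"].round(2),o["grip_width"].round(4),o["grasp_force"].round(1))
                                                                                                                                                                                                                        ^^^^^^^^^^^^^^^^^^^^^
AttributeError: 'float' object has no attribute 'round'
```

>>> send_rows(steps="-1 0 0 -.0002 0 0 -.06;-1 0 0 -.0002 0 0 -.12;-1 0 0 -.0002 0 0 -.12;-1 0 0 -.0002 0 0 -.12;-1 0 0 -.0001 0 0 -.12")

```text
clock: 4.78
eef_pos: [0.5326, -0.2197, 0.136]
tool_rot: [0.086, 0.996, -0.0, 0.001]
ft_force: [-3.3, 2.2, 5.1]
grip_width: 0.045
grasp_force: 62.4
```

```bash
sed -i 's/o\["grip_width"\].round(4),o\["grasp_force"\].round(1)/round(float(o["grip_width"]),4),round(float(o["grasp_force"]),1)/' st.py; python3 st.py
```

```text
4.78 [-0.391  0.444  0.044  1.169 -0.    -0.218] [ 0.5326 -0.2197  0.136 ] yaw 170.08 F [-3.3  2.2  5.1] T [0.35 0.86 0.33] 0.045 62.4
```

>>> send_rows(steps="-1 0 0 -.0002 0 0 -.12;-1 0 0 -.0002 0 0 -.12;-1 0 0 -.0002 0 0 -.12;-1 0 0 -.0001 0 0 -.12;-1 0 0 -.0001 0 0 -.12")

```text
clock: 5.2
eef_pos: [0.5323, -0.2202, 0.1352]
tool_rot: [0.377, 0.926, -0.001, 0.001]
ft_force: [-4.5, 1.5, 5.5]
grip_width: 0.0454
grasp_force: 62.5
```

```bash
python3 st.py
```

```text
5.2 [-3.920e-01  4.450e-01  4.300e-02  1.167e+00 -1.000e-03  3.820e-01] [ 0.5323 -0.2202  0.1352] yaw 135.68 F [-4.5  1.5  5.5] T [0.2  1.16 0.31] 0.0454 62.5
```

>>> send_rows(steps="-1 0 0 -.0001 0 0 -.08;-1 0 0 -.0001 0 0 -.08;-1 0 0 -.0001 0 0 -.08;-1 0 0 -.0001 0 0 -.05;-1 0 0 -.0001 0 0 -.03")

```text
clock: 5.62
eef_pos: [0.532, -0.2204, 0.1348]
tool_rot: [0.518, 0.855, -0.001, 0.001]
ft_force: [-5.2, 0.4, 7.1]
grip_width: 0.0449
grasp_force: 62.6
```

```bash
python3 st.py
```

```text
5.62 [-0.392  0.445  0.042  1.167 -0.002  0.698] [ 0.532  -0.2204  0.1348] yaw 117.54 F [-5.2  0.4  7.1] T [0.15 1.34 0.31] 0.0449 62.6
```

>>> send_rows(steps="-1 0 0 -.0001 0 0 -.04;-1 0 0 0 0 0 -.04;-1 0 0 0 0 0 -.04;-1 0 0 -.0001 0 0 -.03;-1 0 0 0 0 0 0")

```text
clock: 6.03
eef_pos: [0.5318, -0.2205, 0.1346]
tool_rot: [0.581, 0.814, -0.001, 0.0]
ft_force: [-5.1, 1.6, 6.0]
grip_width: 0.0453
grasp_force: 62.8
```

```bash
python3 st.py
```

```text
6.03 [-0.392  0.445  0.042  1.167 -0.002  0.847] [ 0.5318 -0.2205  0.1346] yaw 109.0 F [-5.1  1.6  6. ] T [0.1  1.31 0.12] 0.0453 62.8
```

>>> send_rows(steps="-1 0 0 -.0001 0 0 -.04;-1 0 0 0 0 0 -.04;-1 0 0 0 0 0 -.04;-1 0 0 -.0001 0 0 -.04;-1 0 0 0 0 0 -.04")

```text
clock: 6.45
eef_pos: [0.5317, -0.2205, 0.1344]
tool_rot: [0.659, 0.752, -0.001, 0.0]
ft_force: [-6.3, 0.1, 7.5]
grip_width: 0.0452
grasp_force: 62.6
```

```bash
python3 st.py
```

```text
6.45 [-0.392  0.445  0.041  1.166 -0.002  1.048] [ 0.5317 -0.2205  0.1344] yaw 97.49 F [-6.3  0.1  7.5] T [0.08 1.52 0.32] 0.0452 62.6
```

>>> send_rows(steps="-1 0 0 -.0001 0 0 -.04;-1 0 0 0 0 0 -.04;-1 0 0 0 0 0 -.04;-1 0 0 -.0001 0 0 -.04;-1 0 0 0 0 0 -.04")

```text
clock: 6.87
eef_pos: [0.5314, -0.2205, 0.1341]
tool_rot: [0.731, 0.682, -0.001, 0.0]
ft_force: [-6.9, 0.8, 7.0]
grip_width: 0.0453
grasp_force: 62.6
```

```bash
python3 st.py
```

```text
6.87 [-0.392  0.445  0.041  1.166 -0.002  1.248] [ 0.5314 -0.2205  0.1341] yaw 86.03 F [-6.9  0.8  7. ] T [0.1  1.54 0.32] 0.0453 62.6
```

>>> send_rows(steps="-1 0 0 -.0001 0 0 -.04;-1 0 0 0 0 0 -.04;-1 0 0 0 0 0 -.04;-1 0 0 -.0001 0 0 -.04;-1 0 0 0 0 0 -.04")

```text
clock: 7.28
eef_pos: [0.5312, -0.2204, 0.1339]
tool_rot: [0.795, 0.607, -0.001, 0.0]
ft_force: [-6.5, 0.8, 7.4]
grip_width: 0.0446
grasp_force: 63.0
```

```bash
python3 st.py
```

```text
7.28 [-0.392  0.446  0.04   1.166 -0.003  1.445] [ 0.5312 -0.2204  0.1339] yaw 74.75 F [-6.5  0.8  7.4] T [0.02 1.72 1.93] 0.0446 63.0
```

Torque jumped to 1.93 N·m (from 0.3) at the very end of the last step, so the nut is seated and hand-tight, short of the 2.1 N·m that would turn the flange. Releasing and lifting.

>>> send_rows(steps="0.4 0 0 0 0 0 0.01;1 0 0 0 0 0 0;1 0 0 0 0 0 0;1 0 0 0.01 0 0 0;1 0 0 .02 0 0 0")

```text
clock: 7.7
eef_pos: [0.5313, -0.2192, 0.1601]
tool_rot: [0.792, 0.611, -0.001, -0.002]
ft_force: [0.8, 0.7, -0.2]
grip_width: 0.0854
grasp_force: 0.0
```

>>> send_rows(steps="1 0 0 .02 0 0 0;1 0 0 0.025 0 0 0;1 0 0 .025 0 0 0;1 0 0 0.005 0 0 0;1 0 0 0 0 0 0")

```text
clock: 8.12
eef_pos: [0.5344, -0.2205, 0.2401]
tool_rot: [0.792, 0.611, 0.002, 0.003]
ft_force: [1.3, 0.1, 0.3]
grip_width: 0.0853
grasp_force: 0.0
```

```bash
python3 st.py
python3 - <<'E'
from h import *
o,c=wrist();np.savez("w3.npz",**c)
f=c["frame"];hsv=cv2.cvtColor(f,cv2.COLOR_RGB2HSV)
b=((hsv[...,1]>150)&(hsv[...,2]>50)&(hsv[...,0]>10)&(hsv[...,0]<30)).astype(np.uint8)
cs,_=cv2.findContours(b,0,2)
for k in sorted(cs,key=cv2.contourArea)[-2:]:
    h=cv2.convexHull(k);a=cv2.approxPolyDP(h,4,True)[:,0];print(cv2.boundingRect(h),a.tolist(),ray(c,a,.162)[:,:2].round(4).tolist())
cv2.imwrite("pics/w3.png",cv2.resize(f[150:300,220:420,::-1],None,fx=4,fy=4,interpolation=cv2.INTER_CUBIC))
E
```

```text
8.12 [-0.391  0.39   0.236  1.411  0.     1.437] [ 0.5344 -0.2205  0.2401] yaw 75.28 F [1.3 0.1 0.3] T [ 0.03 -0.09 -0.03] 0.0853 0.0
(277, 166, 71, 85) [[310, 166], [341, 181], [347, 200], [347, 231], [315, 250], [280, 233], [277, 200], [282, 184]] [[0.5383, -0.1883], [0.5552, -0.2029], [0.556, -0.2165], [0.5509, -0.2379], [0.5263, -0.246], [0.5065, -0.2277], [0.5113, -0.2047], [0.5175, -0.1951]]
```

View pics/w3.png

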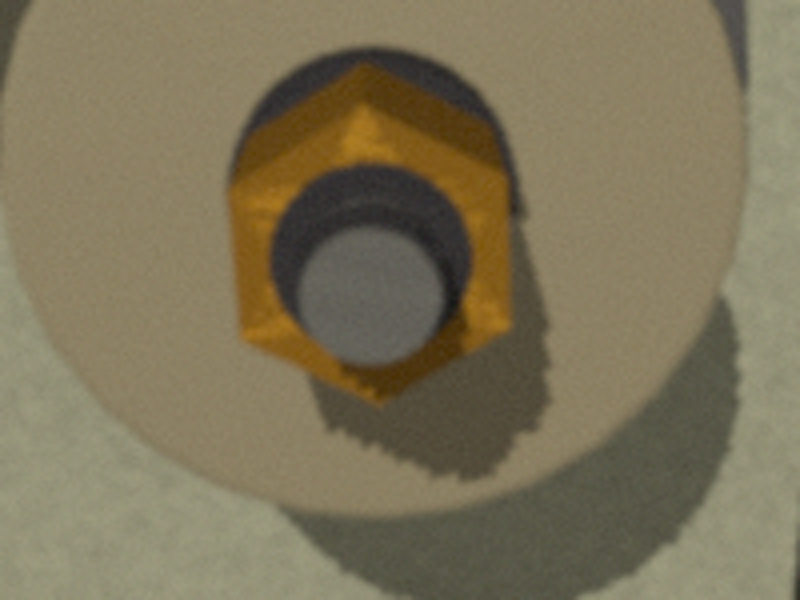

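The nut is now lower, with top-face corners at pixels (277,197), (280,234), (315,250), (347,231) and (347,193); its yaw is about 15–17°. Moving over the spanner.

>>> send_rows(steps="1 -.0017 .015 0.005 0 0 .118;1 -.0017 .0303 0 0 0 .118;1 -.0017 .0303 0 0 0 .118;1 -.0017 .0303 0 0 0 .118;1 -.0017 .0303 0 0 0 .118")

```text
clock: 8.58
eef_pos: [0.523, -0.0823, 0.2399]
tool_rot: [0.578, 0.816, -0.001, -0.002]
ft_force: [0.2, 0.1, 0.3]
grip_width: 0.0855
grasp_force: 0.0
```

>>> send_rows(steps="1 -.0017 .0303 0 0 0 .118;1 -.0017 .0303 0 0 0 .118;1 -.0017 .0303 0 0 0 .118;1 -.0017 .0303 0 0 0 .118;1 -.0017 .0303 0 0 0 .118")

```text
clock: 9.0
eef_pos: [0.5144, 0.0692, 0.24]
tool_rot: [0.316, 0.949, -0.001, -0.001]
ft_force: [0.2, -0.5, 0.5]
grip_width: 0.0853
grasp_force: 0.0
```

>>> send_rows(steps="1 -.0017 .0303 0 0 0 .118;1 -.0017 .0303 0 0 0 .118;1 -.0017 .0303 0 0 0 .118;1 -.0017 .0303 0 0 0 .118;1 -.0017 .0303 0 0 0 .118")

```text
clock: 9.42
eef_pos: [0.506, 0.2205, 0.2399]
tool_rot: [0.026, 1.0, -0.001, -0.002]
ft_force: [0.3, -0.4, 0.5]
grip_width: 0.0849
grasp_force: 0.0
```

>>> send_rows(steps="1 0 .015 0 0 0 .118;1 0 0 0 0 0 .118;1 0 0 0 0 0 0;1 0 0 0 0 0 0;1 0 0 0 0 0 0")

```text
clock: 9.83
eef_pos: [0.5068, 0.2338, 0.2408]
tool_rot: [-0.087, 0.996, -0.0, -0.001]
ft_force: [-0.4, -0.3, -1.0]
grip_width: 0.0856
grasp_force: 0.0
```

```bash
python3 st.py
python3 - <<'E'
from h import *
c=dict(np.load("w3.npz"));P=ray(c,[[277.3,197],[280,233.7],[315,250.5],[347,231],[346.7,193],[311,176]],.163)[:,:2]
print(P.mean(0))
for i in range(3):
    d=P[i+3]-P[i];print(np.degrees(np.arctan2(d[1],d[0]))%60,np.linalg.norm(d),(P[i]+P[i+3])/2)
o,c=wrist("w4");np.savez("w4.npz",**c)
E
```

```text
9.83 [ 0.432  0.355  0.188  1.405 -0.     0.257] [0.5068 0.2338 0.2408] yaw -169.97 F [-0.4 -0.3 -1. ] T [ 0.    0.02 -0.02] 0.0856 0.0
[ 0.53170389 -0.21995948]
17.859556805259842 0.052195209027109606 [ 0.53160045 -0.22001097]
17.989457833172274 0.05288021347387102 [ 0.53172805 -0.21963367]
17.997659240484353 0.05253833518122236 [ 0.53178318 -0.22023382]
```

View pics/w4.png

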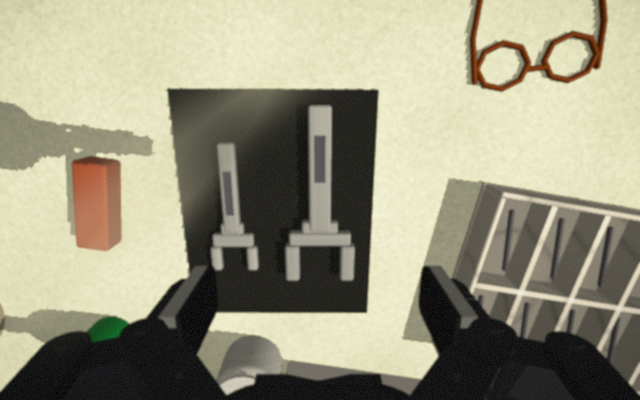

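The large spanner's handle runs from (320,106) to (321,230), with jaws spanning x from 286 to 354 and tips at y about 279. The nut's yaw is 18.0° and its centre is (0.5317,-0.220).

Run:
```python
from h import *
c=dict(np.load("w4.npz"));f=c["frame"].astype(int)
m=((f.min(2)>105)).astype(np.uint8);m[:98]=0;m[290:]=0;m[:,:275]=0;m[:,364:]=0
n,l,st,_=cv2.connectedComponentsWithStats(m);i=1+np.argmax(st[1:,4]);print(st[i])
for r in (115,125,135,190,200,210,220,240,250,265,270):
    u=np.nonzero(l[r]==i)[0];print(r,u.min(),u.max(),[int(x) for x in u[:-1][np.diff(u)>1]],[int(x) for x in u[1:][np.diff(u)>1]])
def mid(r): u=np.nonzero(l[r]==i)[0];return (u.min()+u.max()+0)/2
rows=[112,118,125,190,200,210,220];h=ray(c,[[mid(r)+.5,r+.5] for r in rows],.020)[:,:2]
d=h[-1]-h[0];print("handle yaw",np.degrees(np.arctan2(d[1],d[0])));print(h.round(4))
j=ray(c,[[mid(r)+.5,r+.5] for r in (255,262,270)],.019)[:,:2];print("jaw mid",j)
d=j[1]-h[0];print(np.degrees(np.arctan2(d[1],d[0])))
v=np.nonzero((l==i).any(1))[0];print(v.min(),v.max(),ray(c,[[320,v.min()],[320,v.max()+1]],.019))
```

```text
[ 286  106   69  174 4034]
115 309 331 [] []
125 309 331 [] []
135 309 331 [] []
190 310 330 [] []
200 310 330 [] []
210 310 330 [] []
220 310 330 [] []
240 290 350 [] []
250 286 354 [298] [342]
265 287 353 [299] [342]
270 287 353 [299] [341]
handle yaw 10.215555517581981
[[0.447  0.225 ]
 [0.4528 0.226 ]
 [0.4597 0.2273]
 [0.5273 0.2395]
 [0.5384 0.2415]
 [0.5497 0.2435]
 [0.5612 0.2456]]
jaw mid [[0.60363662 0.25321227]
 [0.61238286 0.25478842]
 [0.62252087 0.25661538]]
10.217475627205433
106 279 [[0.44092939 0.22337886 0.019     ]
 [0.63486507 0.25824241 0.019     ]]
```

>>> send_rows(steps="1 -.0004 .0018 -.034 0 0 .003;1 0 0 -.04 0 0 0;1 0 0 -.04 0 0 0;1 0 0 -.04 0 0 0;1 0 0 -.035 0 0 0")

```text
clock: 10.3
eef_pos: [0.5061, 0.235, 0.0507]
tool_rot: [-0.089, 0.996, -0.0, -0.0]
ft_force: [0.1, 0.3, -0.8]
grip_width: 0.0852
grasp_force: 0.0
```

>>> send_rows(steps="1 0 0 -.03 0 0 0;1 0 0 -.0145 0 0 0;1 0 0 0 0 0 0;0 0 0 0 0 0 0;-1 0 0 0 0 0 0")

```text
clock: 10.72
eef_pos: [0.5081, 0.2363, 0.0097]
tool_rot: [-0.09, 0.996, 0.0, 0.001]
ft_force: [-0.2, 0.8, -0.1]
grip_width: 0.0636
grasp_force: 0.0
```

>>> send_rows(steps="-1 0 0 0 0 0 0;-1 0 0 0 0 0 0;-1 0 0 0 0 0 0;-1 0 0 0 0 0 0;-1 0 0 0 0 0 0")

```text
clock: 11.13
eef_pos: [0.5079, 0.2366, 0.01]
tool_rot: [-0.09, 0.996, 0.0, 0.001]
ft_force: [-0.5, -0.4, 6.4]
grip_width: 0.0221
grasp_force: 60.0
```

```bash
python3 st.py
```

```text
11.13 [ 0.436  0.545 -0.16   0.863 -0.     0.255] [0.5079 0.2366 0.01  ] yaw -169.63 F [-0.5 -0.4  6.4] T [-0.22  0.11 -0.08] 0.0221 60.0
```

The spanner is gripped (width 22 mm, 60 N). Lifting and carrying it to the pre-insertion pose.

>>> send_rows(steps="-1 0 0 .01 0 0 0;-1 0 0 .02 0 0 0;-1 0 0 .03 0 0 0;-1 0 0 .03 0 0 0;-1 0 0 .03 0 0 0")

```text
clock: 11.55
eef_pos: [0.5056, 0.2358, 0.1292]
tool_rot: [-0.091, 0.996, -0.0, -0.001]
ft_force: [0.8, 0.2, -3.1]
grip_width: 0.0224
grasp_force: 59.1
```

>>> send_rows(steps="-1 0 0 .03 0 0 0;-1 -.002 -.008 .03 0 0 0;-1 -.0048 -.018 .03 0 0 0.0065;-1 -.0068 -.0254 .02 0 0 .0067;-1 -.0068 -.0254 0 0 0 .0067")

```text
clock: 11.97
eef_pos: [0.4881, 0.1599, 0.2437]
tool_rot: [-0.101, 0.995, 0.001, 0.004]
ft_force: [0.8, -0.2, -1.5]
grip_width: 0.0221
grasp_force: 59.2
```

>>> send_rows(steps="-1 -.0068 -.0254 0 0 0 .0067;-1 -.0068 -.0254 0 0 0 .0067;-1 -.0068 -.0254 0 0 0 .0067;-1 -.0068 -.0254 0 0 0 .0067;-1 -.0068 -.0254 0 0 0 .0067")

```text
clock: 12.38
eef_pos: [0.451, 0.0313, 0.2384]
tool_rot: [-0.117, 0.993, 0.0, -0.001]
ft_force: [0.5, -0.2, -3.2]
grip_width: 0.0219
grasp_force: 59.2
```

>>> send_rows(steps="-1 -.0068 -.0254 0 0 0 .0067;-1 -.0068 -.0254 0 0 0 .0067;-1 -.0068 -.0254 0 0 0 .0067;-1 -.0068 -.0254 0 0 0 .0067;-1 -.0068 -.0254 0 0 0 .0067")

```text
clock: 12.8
eef_pos: [0.417, -0.0955, 0.2384]
tool_rot: [-0.134, 0.991, 0.0, -0.001]
ft_force: [1.3, -0.6, -2.9]
grip_width: 0.0223
grasp_force: 59.2
```

>>> send_rows(steps="-1 -.0068 -.0254 0 0 0 .0067;-1 -.0068 -.0254 0 0 0 .0067;-1 -.0068 -.0254 0 0 0 .0067;-1 -.0068 -.0254 0 0 0 .0067;-1 -.0068 -.0254 0 0 0 .0067")

```text
clock: 13.22
eef_pos: [0.3831, -0.2223, 0.2384]
tool_rot: [-0.15, 0.989, 0.0, -0.0]
ft_force: [0.4, -0.3, -3.5]
grip_width: 0.0221
grasp_force: 59.2
```

>>> send_rows(steps="-1 -.0068 -.0254 0 0 0 .0067;-1 -.006 -.018 0 0 0 .0067;-1 0 -.008 0 0 0 0;-1 0 0 0 0 0 0;-1 0 0 0 0 0 0")

```text
clock: 13.63
eef_pos: [0.3713, -0.2725, 0.2381]
tool_rot: [-0.157, 0.988, 0.001, -0.0]
ft_force: [0.1, -0.1, -2.9]
grip_width: 0.0222
grasp_force: 59.2
```

```bash
python3 st.py
python3 - <<'E'
from h import *
from workcell import camera
o,c=wrist();np.savez("w5.npz",**c)
s=camera("scene");np.savez("s5.npz",**s)
a=cv2.resize(c["frame"][:,:,::-1],(480,300));b=cv2.resize(s["frame"][90:230,180:380,::-1],(480,300))
cv2.imwrite("pics/w5.png",np.vstack([a,b]))
E
```

```text
13.63 [-6.330e-01  1.600e-01 -7.800e-02  1.334e+00  1.000e-03 -9.480e-01] [ 0.3713 -0.2725  0.2381] yaw -161.99 F [ 0.1 -0.1 -2.9] T [-0.04  0.18 -0.  ] 0.0222 59.2
```

View pics/w5.png

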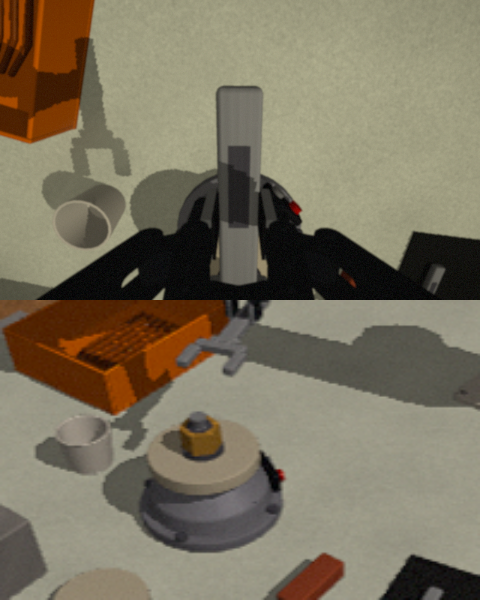

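The spanner hangs straight in the gripper, handle along the tool x axis at column 240 of 480. The scene view shows its jaws ahead of the gripper and clear of the nut. I'll use the depth images to check tilt and jaw position.

Run:
```python
from h import *
c=dict(np.load("w5.npz"));K=c["camera_matrix"];d=c["range_z"]
def pts(c,T,uv):
    uv=np.asarray(uv);z=c["range_z"][uv[:,1],uv[:,0]];K=c["camera_matrix"]
    p=np.c_[(uv+.5-[K[0,2],K[1,2]])/[K[0,0],K[1,1]]*z[:,None],z];return p@T[:3,:3].T+T[:3,3]
for r in (118,125,140,160,180): 
    p=pts(c,c["T_tool_cam"],[[u,r] for u in range(285,360)]);m=(abs(p[:,2])<.04);print(r,p[m].mean(0).round(4),p[m][:,1].min().round(4),p[m][:,1].max().round(4))
s=dict(np.load("s5.npz"));T=np.linalg.inv(s["extrinsics"])
uv=np.array([[u,v] for v in range(90,135) for u in range(240,300)]);p=pts(s,T,uv)
u=np.array([np.cos(np.radians(18.01)),np.sin(np.radians(18.01))]);n=np.array([-u[1],u[0]])
q=p[:,:2]-[.3713,-.2725];x=q@u;y=q@n;m=(x>.02)&(x<.16)&(abs(y)<.06)&(p[:,2]>.2)&(p[:,2]<.27)
print(m.sum(),x[m].max())
for a,b in((.03,.05),(.06,.08),(.09,.11),(.11,.13)):
    k=m&(x>=a)&(x<b);print(a,k.sum(),y[k].min().round(4),y[k].max().round(4),p[k,2].min().round(4),p[k,2].max().round(4),np.median(p[k,2]).round(4))
```

```text
118 [ 0.0683 -0.0001 -0.0085] -0.0112 0.0111
125 [ 0.0658 -0.0001 -0.0096] -0.0121 0.0118
140 [ 0.0603 -0.0001 -0.0096] -0.0118 0.0118
160 [ 0.0527 -0.0002 -0.0095] -0.0119 0.0114
180 [ 0.0447  0.     -0.0094] -0.0118 0.0118
361 0.1323655920559155
0.03 33 -0.0096 0.0162 0.2335 0.2508 0.2469
0.06 65 -0.0345 0.0377 0.233 0.2498 0.2463
0.09 53 -0.0366 0.0434 0.2336 0.248 0.2448
0.11 66 -0.036 0.0431 0.2332 0.2482 0.2446
```

>>> send_rows(steps="-1 0 0 -.02 0 0 0;-1 0 0 -.03 0 0 0;-1 0 0 -.025 0 0 0;-1 0 0 -.012 0 0 0;-1 0 0 -.005 0 0 0")

```text
clock: 14.15
eef_pos: [0.3703, -0.2706, 0.1439]
tool_rot: [-0.158, 0.987, 0.002, -0.002]
ft_force: [-0.9, 1.2, -3.7]
grip_width: 0.0224
grasp_force: 59.2
```

>>> send_rows(steps="-1 .003 .001 0 0 0 0;-1 .0062 .002 0 0 0 0;-1 .0062 .002 0 0 0 0;-1 .0062 .002 0 0 0 0;-1 0 0 0 0 0 0")

```text
clock: 14.57
eef_pos: [0.3944, -0.2659, 0.1471]
tool_rot: [-0.158, 0.988, -0.001, 0.0]
ft_force: [-0.5, 0.0, -2.4]
grip_width: 0.022
grasp_force: 59.3
```

```bash
python3 st.py
python3 - <<'E'
from workcell import camera
import cv2,numpy as np
s=camera("scene");np.savez("s6.npz",**s);t=camera("top")
cv2.imwrite("pics/s6.png",np.vstack([cv2.resize(s["frame"][110:210,200:340,::-1],(420,300)),cv2.resize(t["frame"][170:270,340:480,::-1],(420,300))]))
E
```

```text
14.57 [-5.930e-01  2.480e-01 -2.130e-01  1.109e+00 -1.000e-03 -9.090e-01] [ 0.3944 -0.2659  0.1471] yaw -161.86 F [-0.5  0.  -2.4] T [0.06 0.24 0.04] 0.022 59.3
```

View pics/s6.png

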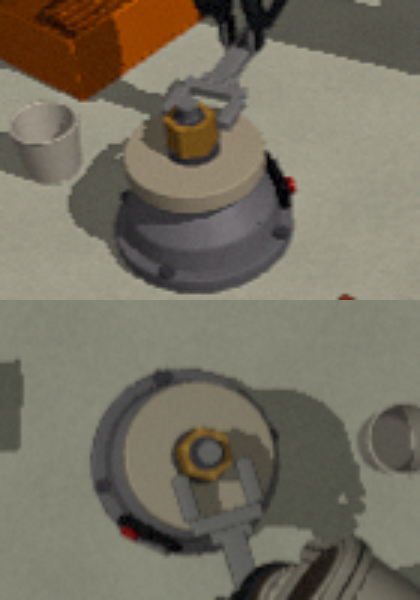

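The jaws straddle the near corner of the nut at the correct height in both views. Advancing with force checks.

>>> send_rows(steps="-1 .003 .0014 0 0 0 0;-1 .003 .0012 0 0 0 0;-1 .003 .0011 0 0 0 0;-1 .003 .001 0 0 0 0;-1 .003 .001 0 0 0 0")

```text
clock: 15.08
eef_pos: [0.4086, -0.26, 0.1464]
tool_rot: [-0.157, 0.988, 0.0, 0.0]
ft_force: [-0.4, 0.5, -3.7]
grip_width: 0.022
grasp_force: 59.3
```

```bash
python3 st.py
```

```text
15.08 [-5.670e-01  2.650e-01 -1.910e-01  1.114e+00  1.000e-03 -8.820e-01] [ 0.4086 -0.26    0.1464] yaw -161.95 F [-0.4  0.5 -3.7] T [0.06 0.29 0.08] 0.022 59.3
```

>>> send_rows(steps="-1 .003 .001 0 0 0 0;-1 .003 .001 0 0 0 0;-1 .003 .001 0 0 0 0;-1 .003 .001 0 0 0 0;-1 .002 .0006 0 0 0 0")

```text
clock: 15.5
eef_pos: [0.4227, -0.2555, 0.1463]
tool_rot: [-0.157, 0.988, -0.0, 0.0]
ft_force: [-0.7, 0.9, -2.6]
grip_width: 0.0223
grasp_force: 59.3
```

```bash
python3 st.py
python3 - <<'E'
from workcell import camera
import cv2,numpy as np
s=camera("scene");t=camera("top")
cv2.imwrite("pics/s7.png",np.vstack([cv2.resize(s["frame"][110:210,200:340,::-1],(420,300)),cv2.resize(t["frame"][170:270,340:480,::-1],(420,300))]))
E
```

```text
15.5 [-0.544  0.283 -0.167  1.12   0.    -0.859] [ 0.4227 -0.2555  0.1463] yaw -161.93 F [-0.7  0.9 -2.6] T [0.03 0.29 0.11] 0.0223 59.3
```

View pics/s7.png

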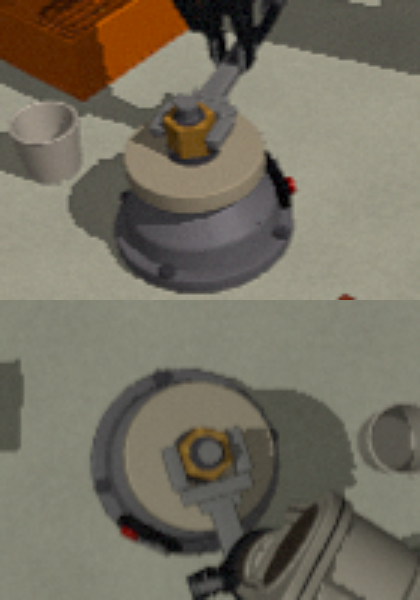

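The jaws now enclose the nut, at (208,453) in the lower top-view crop. I'll work out arc increments for a clockwise turn about the nut.

```bash
python3 -c "
import numpy as np
a=np.radians(np.r_[18:-32:21j]);r=.1134
print(np.round(np.c_[-r*np.diff(np.cos(a)),-r*np.diff(np.sin(a))]*1e3,2).tolist(),np.diff(a)[0])"
```

```text
[[-1.43, 4.74], [-1.22, 4.8], [-1.01, 4.84], [-0.8, 4.88], [-0.58, 4.91], [-0.37, 4.93], [-0.15, 4.95], [0.06, 4.95], [0.28, 4.94], [0.5, 4.92], [0.71, 4.9], [0.92, 4.86], [1.13, 4.82], [1.34, 4.76], [1.55, 4.7], [1.75, 4.63], [1.95, 4.55], [2.15, 4.46], [2.34, 4.36], [2.53, 4.25]] -0.043633231299858244
```

>>> send_rows(steps="-1 -.0008 .0049 0 0 0 -.0436;-1 -.0010 .0048 0 0 0 -.0436;-1 -.0010 .0048 0 0 0 -.0436;-1 -.0008 .0049 0 0 0 -.0436;-1 -.0006 .0049 0 0 0 -.0436")

```text
clock: 16.02
eef_pos: [0.4183, -0.2326, 0.1466]
tool_rot: [-0.049, 0.999, -0.002, 0.0]
ft_force: [0.2, -4.7, -3.6]
grip_width: 0.0222
grasp_force: 60.0
```

```bash
python3 st.py
```

```text
16.02 [-0.506  0.253 -0.207  1.108 -0.003 -0.603] [ 0.4183 -0.2326  0.1466] yaw -174.42 F [ 0.2 -4.7 -3.6] T [-1.11  0.16  1.42] 0.0222 60.0
```

>>> send_rows(steps="-1 -.0004 .0049 0 0 0 -.0436;-1 -.0002 .0050 0 0 0 -.0436;-1 .0001 .0049 0 0 0 -.0436;-1 .0003 .0049 0 0 0 -.0436;-1 .0005 .0049 0 0 0 -.0436")

```text
clock: 16.43
eef_pos: [0.4189, -0.2106, 0.1473]
tool_rot: [0.061, 0.998, -0.005, 0.001]
ft_force: [-2.3, -10.6, -3.4]
grip_width: 0.0218
grasp_force: 63.0
```

```bash
python3 st.py
```

```text
16.43 [-0.461  0.232 -0.234  1.1   -0.008 -0.338] [ 0.4189 -0.2106  0.1473] yaw 172.97 F [ -2.3 -10.6  -3.4] T [-2.23  0.47  1.07] 0.0218 63.0
```

>>> send_rows(steps="-1 .0007 .0049 0 0 0 -.0436;-1 .0009 .0049 0 0 0 -.0436;-1 .0011 .0048 0 0 0 -.0436;-1 .0013 .0048 0 0 0 -.0436;-1 .0016 .0047 0 0 0 -.0436")

```text
clock: 16.85
eef_pos: [0.4234, -0.1863, 0.1469]
tool_rot: [0.17, 0.985, -0.005, 0.0]
ft_force: [-3.1, -10.9, -2.8]
grip_width: 0.0223
grasp_force: 62.7
```

```bash
python3 st.py
```

```text
16.85 [-0.409  0.223 -0.247  1.099 -0.009 -0.068] [ 0.4234 -0.1863  0.1469] yaw 160.46 F [ -3.1 -10.9  -2.8] T [-2.17  0.85  1.  ] 0.0223 62.7
```

>>> send_rows(steps="-1 .0018 .0047 0 0 0 -.0436;-1 .0020 .0046 0 0 0 -.0436;-1 .0022 .0045 0 0 0 -.0436;-1 .0024 .0044 0 0 0 -.0436;-1 .0025 .0043 0 0 0 -.0436")

```text
clock: 17.27
eef_pos: [0.4332, -0.1634, 0.1465]
tool_rot: [0.276, 0.961, -0.004, -0.001]
ft_force: [-5.5, -9.9, -2.1]
grip_width: 0.0219
grasp_force: 62.4
```

>>> send_rows(steps="-1 0 0 0 0 0 0;-1 0 0 0 0 0 0;-1 0 0 0 0 0 0;-1 0 0 0 0 0 0;-1 0 0 0 0 0 0")

```text
clock: 17.68
eef_pos: [0.4334, -0.1631, 0.1464]
tool_rot: [0.275, 0.961, -0.004, -0.0]
ft_force: [-4.7, -9.0, -2.0]
grip_width: 0.0223
grasp_force: 61.3
```

```bash
python3 st.py
python3 - <<'E'
from h import *
from workcell import camera
o,c=wrist();np.savez("w8.npz",**c)
# handle axis angle in tool frame
T=c["T_tool_cam"];K=c["camera_matrix"];d=c["range_z"]
out=[]
v,u=np.mgrid[100:260,270:370];z=d[v,u].ravel();uv=np.c_[u.ravel(),v.ravel()]+.5
p=np.c_[(uv-[K[0,2],K[1,2]])/K[0,0]*z[:,None],z]@T[:3,:3].T+T[:3,3]
m=(abs(p[:,2]+.0095)<.006)&(p[:,0]>.035)&(abs(p[:,1])<.025)
q=p[m];print(m.sum(),q[:,0].max(),q[:,1].min(),q[:,1].max())
xs=np.arange(.038,.066,.004);cy=[(q[abs(q[:,0]-x)<.003][:,1].min()+q[abs(q[:,0]-x)<.003][:,1].max())/2 for x in xs]
k=np.polyfit(xs,cy,1);print("handle angle in tool",np.degrees(np.arctan(k[0])),np.round(cy,4))
t=camera("top");np.savez("t8.npz",**t);s=camera("scene");np.savez("s8.npz",**s)
E
```

```text
17.68 [-0.355  0.226 -0.244  1.101 -0.008  0.202] [ 0.4334 -0.1631  0.1464] yaw 148.07 F [-4.7 -9.  -2. ] T [-1.74  1.05  0.81] 0.0223 61.3
5430 0.0695327538545601 -0.015283089260328335 0.00987916139386096
handle angle in tool -2.5296917663213754 [-0.0021 -0.0023 -0.0027 -0.0027 -0.0029 -0.0031 -0.0032 -0.0034]
```

>>> send_rows(steps="-1 .0013 .0021 0 0 0 -.0218;-1 .0013 .0021 0 0 0 -.0218;-1 0 0 0 0 0 0;-1 -.0005 -.0008 0 0 0 .01;-1 -.0013 -.0021 0 0 0 .0218")

```text
clock: 18.25
eef_pos: [0.4344, -0.1614, 0.1464]
tool_rot: [0.28, 0.96, -0.003, -0.0]
ft_force: [-3.9, -6.9, -2.1]
grip_width: 0.0221
grasp_force: 60.0
```

```bash
python3 st.py
```

```text
18.25 [-0.351  0.227 -0.243  1.101 -0.006  0.217] [ 0.4344 -0.1614  0.1464] yaw 147.43 F [-3.9 -6.9 -2.1] T [-1.25  0.72  0.45] 0.0221 60.0
```

>>> send_rows(steps="-1 -.0013 -.0021 0 0 0 .0218;-1 -.0013 -.0021 0 0 0 .0218;-1 0 0 0 0 0 0;-1 0 0 0 0 0 0;-1 0 0 0 0 0 0")

```text
clock: 18.67
eef_pos: [0.4326, -0.1645, 0.1465]
tool_rot: [0.261, 0.965, -0.002, 0.0]
ft_force: [-2.4, -4.9, -1.3]
grip_width: 0.0219
grasp_force: 59.4
```

```bash
python3 st.py
```

```text
18.67 [-0.361  0.225 -0.245  1.1   -0.003  0.166] [ 0.4326 -0.1645  0.1465] yaw 149.79 F [-2.4 -4.9 -1.3] T [-1.08  0.61  0.01] 0.0219 59.4
```

>>> send_rows(steps="-1 -.001 -.0017 0 0 0 .005;-1 -.001 -.0017 0 0 0 .005;-1 0 0 0 0 0 0;-1 0 0 0 0 0 0;-1 0 0 0 0 0 0")

```text
clock: 19.08
eef_pos: [0.4316, -0.1663, 0.1465]
tool_rot: [0.255, 0.967, 0.0, 0.001]
ft_force: [1.2, -0.6, -1.7]
grip_width: 0.0221
grasp_force: 59.6
```

```bash
python3 st.py
```

```text
19.08 [-3.680e-01  2.240e-01 -2.460e-01  1.099e+00  1.000e-03  1.470e-01] [ 0.4316 -0.1663  0.1465] yaw 150.5 F [ 1.2 -0.6 -1.7] T [-0.12 -0.17  0.12] 0.0221 59.6
```

Free of load. Withdrawing along the spanner's axis.

>>> send_rows(steps="-1 -.0026 .0014 0 0 0 0;-1 -.0053 .0029 0 0 0 0;-1 -.0053 .0029 0 0 0 0;-1 -.0053 .0029 0 0 0 0;-1 -.0053 .0029 0 0 0 0")

```text
clock: 19.5
eef_pos: [0.4242, -0.1617, 0.1525]
tool_rot: [0.255, 0.967, -0.004, 0.02]
ft_force: [34.1, -21.7, -9.8]
grip_width: 0.0216
grasp_force: 59.3
```

```bash
python3 st.py
```

```text
19.5 [-0.361  0.173 -0.295  1.063 -0.005  0.154] [ 0.4242 -0.1617  0.1525] yaw 150.46 F [ 34.1 -21.7  -9.8] T [-4.28 -6.66  0.23] 0.0216 59.3
```

>>> send_rows(steps="-1 -.0062 .0034 0 0 0 0;-1 -.0062 .0034 0 0 0 0;-1 -.0062 .0034 0 0 0 0;-1 -.0062 .0034 0 0 0 0;-1 -.0062 .0034 0 0 0 0")

```text
clock: 19.92
eef_pos: [0.3745, -0.1355, 0.1458]
tool_rot: [0.255, 0.967, 0.0, -0.001]
ft_force: [-2.1, 1.0, -2.4]
grip_width: 0.022
grasp_force: 60.0
```

```bash
python3 st.py
```

```text
19.92 [-3.480e-01  1.060e-01 -3.940e-01  1.074e+00  1.000e-03  1.680e-01] [ 0.3745 -0.1355  0.1458] yaw 150.48 F [-2.1  1.  -2.4] T [0.12 0.16 0.02] 0.022 60.0
```

>>> send_rows(steps="-1 -.005 .003 .005 0 0 0;-1 0 0 .02 0 0 0;-1 0 0 .03 0 0 0;-1 0 0 .03 0 0 0;-1 0 0 .01 0 0 0")

```text
clock: 20.33
eef_pos: [0.372, -0.1335, 0.2451]
tool_rot: [0.255, 0.967, -0.0, 0.002]
ft_force: [1.3, 0.4, -3.1]
grip_width: 0.022
grasp_force: 60.0
```

```bash
python3 st.py
python3 - <<'E'
from h import *
from workcell import camera
o,c=wrist();T=c["T_tool_cam"];K=c["camera_matrix"];d=c["range_z"]
v,u=np.mgrid[90:260,270:370];z=d[v,u].ravel();uv=np.c_[u.ravel(),v.ravel()]+.5
p=np.c_[(uv-[K[0,2],K[1,2]])/K[0,0]*z[:,None],z]@T[:3,:3].T+T[:3,3]
m=(abs(p[:,2]+.0095)<.012)&(p[:,0]>.035)&(abs(p[:,1])<.03);q=p[m];print(m.sum(),q[:,0].max())
for x in np.arange(.04,.08,.006):
    r=q[abs(q[:,0]-x)<.003]
    if len(r): print(round(x,3),(r[:,1].min()+r[:,1].max())/2,np.median(r[:,2]))
t=camera("top");s=camera("scene");np.savez("s9.npz",**s)
cv2.imwrite("pics/s9.png",np.vstack([cv2.resize(s["frame"][90:190,200:340,::-1],(420,300)),cv2.resize(t["frame"][170:270,340:480,::-1],(420,300))]))
E
```

```text
20.33 [-0.345  0.022 -0.214  1.33   0.     0.17 ] [ 0.372  -0.1335  0.2451] yaw 150.49 F [ 1.3  0.4 -3.1] T [0.12 0.05 0.06] 0.022 60.0
3607 0.05743563813597889
0.04 -0.0010573848876883488 -0.010840055458714554
0.046 -0.0011625651322796542 -0.01122991742911808
0.052 -0.0011169261848052291 -0.011623472988528075
0.058 -0.0011432064036295325 -0.008830851644866189
```

View pics/s9.png

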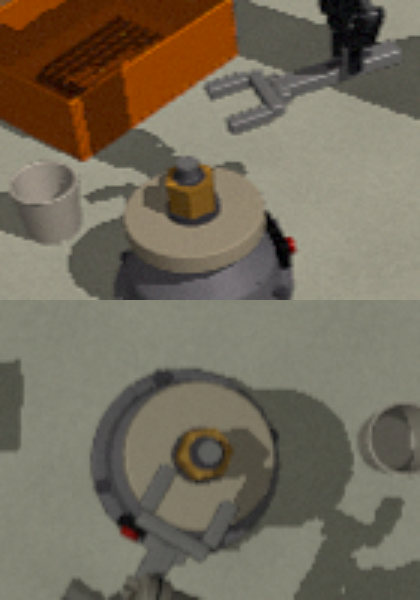

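The spanner is free of the nut but slid about 12 mm through the pads and droops about 3.7° at the head. I'll carry it back to the mat and correct both on the way.

>>> send_rows(steps="-1 .003 .009 0 0 0 .0347;-1 .0062 .0184 0 0 0 .0347;-1 .0062 .0184 0 0 0 .0347;-1 .0062 .0184 0 0 0 .0347;-1 .0062 .0184 0 0 0 .0347")

```text
clock: 20.9
eef_pos: [0.3977, -0.0492, 0.2393]
tool_rot: [0.169, 0.986, 0.0, -0.002]
ft_force: [0.4, -0.2, -3.7]
grip_width: 0.0217
grasp_force: 59.9
```

>>> send_rows(steps="-1 .0062 .0184 0 0 0 .0347;-1 .0062 .0184 0 0 0 .0347;-1 .0062 .0184 0 0 0 .0347;-1 .0062 .0184 0 0 0 .0347;-1 .0062 .0184 0 0 0 .0347")

```text
clock: 21.32
eef_pos: [0.4285, 0.0427, 0.2392]
tool_rot: [0.082, 0.997, -0.0, -0.002]
ft_force: [1.1, 0.5, -2.8]
grip_width: 0.022
grasp_force: 59.9
```

>>> send_rows(steps="-1 .0062 .0184 0 0 0 .0347;-1 .0062 .0184 0 0 0 .0347;-1 .0062 .0184 0 0 0 .0347;-1 .0062 .0184 0 0 0 .0347;-1 .0062 .0184 0 0 0 .0347")

```text
clock: 21.73
eef_pos: [0.4595, 0.1345, 0.239]
tool_rot: [-0.005, 1.0, -0.0, -0.002]
ft_force: [0.3, 0.2, -2.8]
grip_width: 0.022
grasp_force: 59.9
```

>>> send_rows(steps="-1 .0062 .0184 0 0 0 .0347;-1 .0062 .0184 0 0 0 .0347;-1 .0062 .0184 0 0 0 .0347;-1 .0062 .0184 0 0 0 .0347;-1 .0062 .0184 0 0 0 .0347")

```text
clock: 22.15
eef_pos: [0.4904, 0.2263, 0.2387]
tool_rot: [-0.091, 0.996, -0.001, -0.002]
ft_force: [-0.6, -0.2, -2.7]
grip_width: 0.0221
grasp_force: 59.9
```

>>> send_rows(steps="-1 .003 .009 -.01 .0023 -.0128 0;-1 0 0 -.02 .0023 -.0128 0;-1 0 0 -.02 .0023 -.0128 0;-1 0 0 -.02 .0023 -.0128 0;-1 0 0 0 .0023 -.0128 0")

```text
clock: 22.57
eef_pos: [0.49, 0.2329, 0.1644]
tool_rot: [-0.09, 0.996, 0.001, 0.026]
ft_force: [-1.1, -0.6, -3.4]
grip_width: 0.0222
grasp_force: 59.9
```

```bash
python3 st.py
python3 - <<'E'
from h import *
o,c=wrist();T=c["T"];K=c["camera_matrix"];d=c["range_z"]
v,u=np.mgrid[90:260,270:370];z=d[v,u].ravel();uv=np.c_[u.ravel(),v.ravel()]+.5
p=np.c_[(uv-[K[0,2],K[1,2]])/K[0,0]*z[:,None],z]@T[:3,:3].T+T[:3,3]
m=abs(p[:,2]-o["eef_pos"][2]-.01)<.012;q=p[m]-o["eef_pos"];a=np.radians(10.2);x=-(q[:,0]*np.cos(a)+q[:,1]*np.sin(a));y=-q[:,0]*np.sin(a)+q[:,1]*np.cos(a)
for t in np.arange(.04,.066,.005):
    k=(abs(x-t)<.003)&(abs(y)<.03)
    if k.sum(): print(t,np.median(q[k,2]),(y[k].min()+y[k].max())/2)
print(x[abs(y)<.02].max())
E
```

```text
22.57 [ 0.453  0.323 -0.062  1.136 -0.017  0.272] [0.49   0.2329 0.1644] yaw -169.63 F [-1.1 -0.6 -3.4] T [-0.11  0.38 -0.02] 0.0222 59.9
0.04 0.008509777652884576 -0.0009238146891826062
0.045 0.00863384485282577 -0.001162102926782935
0.049999999999999996 0.00871118741904306 -0.0013264611900328915
0.05499999999999999 0.008080973986357598 -0.0012328909366963086
0.05999999999999999 0.003806953322112838 -0.0009814230835594106
0.05786986116416654
```

>>> send_rows(steps="-1 .002 0 -.02 0 0 0;-1 .002 0 -.03 0 0 0;-1 .002 0 -.03 0 0 0;-1 0 0 -.03 0 0 0;-1 0 0 -.02 0 0 0")

```text
clock: 23.03
eef_pos: [0.4998, 0.2339, 0.0393]
tool_rot: [-0.09, 0.995, 0.003, 0.031]
ft_force: [-0.0, 0.3, -3.2]
grip_width: 0.0222
grasp_force: 59.9
```

>>> send_rows(steps="-1 0 0 -.01 0 0 0;-1 0 0 -.006 0 0 0;-1 0 0 -.003 0 0 0;-1 0 0 0 0 0 0;-1 0 0 0 0 0 0")

```text
clock: 23.45
eef_pos: [0.5022, 0.2348, 0.0238]
tool_rot: [-0.089, 0.995, 0.003, 0.034]
ft_force: [0.3, 0.6, -3.0]
grip_width: 0.0221
grasp_force: 59.9
```

```bash
python3 st.py
```

```text
23.45 [ 0.447  0.479 -0.237  0.79  -0.017  0.267] [0.5022 0.2348 0.0238] yaw -169.75 F [ 0.3  0.6 -3. ] T [-0.05  0.28 -0.02] 0.0221 59.9
```

>>> send_rows(steps="-1 -.003 0 -.004 0 0 0;-1 -.003 0 -.004 0 0 0;-1 0 0 -.003 0 0 0;-1 0 0 -.001 0 0 0;-1 0 0 0 0 0 0")

```text
clock: 23.87
eef_pos: [0.4943, 0.2341, 0.0111]
tool_rot: [-0.089, 0.995, 0.003, 0.032]
ft_force: [-4.5, -1.1, 4.8]
grip_width: 0.0219
grasp_force: 60.9
```

```bash
python3 st.py
```

```text
23.87 [ 0.452  0.486 -0.266  0.756 -0.017  0.272] [0.4943 0.2341 0.0111] yaw -169.74 F [-4.5 -1.1  4.8] T [-0.21  0.9  -0.03] 0.0219 60.9
```

Touching the mat, with Fz changed by about +8 N. Releasing, rising and going back over the nut to check the angle.

>>> send_rows(steps="0 0 0 0 0 0 0;1 0 0 0 0 0 0;1 0 0 0 0 0 0;1 0 0 .003 0 0 0;1 0 0 .01 0 0 0")

```text
clock: 24.28
eef_pos: [0.494, 0.2336, 0.0224]
tool_rot: [-0.089, 0.996, 0.002, 0.031]
ft_force: [-0.9, -0.3, 0.3]
grip_width: 0.0809
grasp_force: 0.0
```

>>> send_rows(steps="1 0 0 .03 -.0023 .0128 0;1 0 0 .04 -.0023 .0128 0;1 0 0 .04 -.0023 .0128 0;1 0 0 .04 -.0023 .0128 0;1 0 0 .04 -.0023 .0128 0")

```text
clock: 24.7
eef_pos: [0.4947, 0.234, 0.2164]
tool_rot: [-0.089, 0.996, 0.0, 0.0]
ft_force: [1.2, 0.1, -1.6]
grip_width: 0.0856
grasp_force: 0.0
```

>>> send_rows(steps="1 0 0 .035 0 0 0;1 0 -.03 0 0 0 0;1 0 -.04 0 0 0 0;1 0 -.04 0 0 0 0;1 0.001 -.04 0 0 0 0")

```text
clock: 25.12
eef_pos: [0.4958, 0.083, 0.2497]
tool_rot: [-0.09, 0.996, -0.0, 0.001]
ft_force: [0.8, -0.7, 1.0]
grip_width: 0.0852
grasp_force: 0.0
```

```bash
python3 st.py
python3 - <<'E'
from h import *
from workcell import camera
t=camera("top");np.savez("t10.npz",**t);s=camera("scene")
cv2.imwrite("pics/t10.png",np.vstack([cv2.resize(s["frame"][190:320,290:450,::-1],(480,390)),cv2.resize(t["frame"][160:260,220:360,::-1],(420,300),)[:200,:][:, :] if 0 else cv2.copyMakeBorder(cv2.resize(t["frame"][155:225,225:325,::-1],(300,210)),0,0,0,180,0)]))
c=dict(t);f=c["frame"].astype(int);m=np.zeros((400,640),np.uint8)
b=(f.max(2)>65).astype(np.uint8);b[:168]=0;b[252:]=0;b[:,:239]=0;b[:,:][:, 306:]=0
n,l,st,ce=cv2.connectedComponentsWithStats(b)
for i in range(1,n):
    if 150<st[i,4]<900:
        v,u=np.nonzero(l==i);p=ray(c,np.c_[u,v],.018)[:,:2];q=p-p.mean(0);w=np.linalg.svd(q,full_matrices=False)[2][0];tt=q@w
        print(st[i],p.mean(0),np.degrees(np.arctan2(w[1],w[0])),p.mean(0)+w*tt.min(),p.mean(0)+w*tt.max())
E
```

```text
25.12 [ 0.166  0.237  0.048  1.38  -0.    -0.015] [0.4958 0.083  0.2497] yaw -169.66 F [ 0.8 -0.7  1. ] T [-0.05 -0.06  0.01] 0.0852 0.0
```

>>> send_rows(steps="1 .0036 -.0303 0 0 0 .035;1 .0036 -.0303 0 0 0 .035;1 .0036 -.0303 0 0 0 .035;1 .0036 -.0303 0 0 0 .035;1 .0036 -.0303 0 0 0 .035")

```text
clock: 25.63
eef_pos: [0.5142, -0.068, 0.2492]
tool_rot: [-0.177, 0.984, -0.0, 0.001]
ft_force: [0.4, 0.1, 0.6]
grip_width: 0.0853
grasp_force: 0.0
```

>>> send_rows(steps="1 .0036 -.0303 0 0 0 .035;1 .0036 -.0303 0 0 0 .035;1 .0036 -.0303 0 0 0 .035;1 .0036 -.0303 0 0 0 .035;1 .0036 -.0303 0 0 0 .035")

```text
clock: 26.05
eef_pos: [0.5324, -0.2197, 0.2491]
tool_rot: [-0.262, 0.965, -0.0, 0.001]
ft_force: [1.5, 0.7, -0.3]
grip_width: 0.0852
grasp_force: 0.0
```

>>> send_rows(steps="1 0 0 -.005 0 0 0;1 0 0 0 0 0 0;1 0 0 0 0 0 0;1 0 0 0 0 0 0;1 0 0 0 0 0 0")

```text
clock: 26.47
eef_pos: [0.5322, -0.2175, 0.2439]
tool_rot: [-0.262, 0.965, -0.0, 0.0]
ft_force: [0.2, -0.1, 0.2]
grip_width: 0.0854
grasp_force: 0.0
```

```bash
python3 st.py
cat > nut.py <<'E'
from h import *
def nut(c):
    f=c["frame"];hsv=cv2.cvtColor(f,cv2.COLOR_RGB2HSV);d=c["range_z"];K=c["camera_matrix"];T=c["T"]
    b=(hsv[...,1]>150)&(hsv[...,2]>50)&(hsv[...,0]>10)&(hsv[...,0]<30)&(d>0)
    v,u=np.nonzero(b);z=d[v,u];p=np.c_[(u+.5-K[0,2])/K[0,0]*z,(v+.5-K[1,2])/K[1,1]*z,z]@T[:3,:3].T+T[:3,3]
    k=np.hypot(p[:,0]-.5315,p[:,1]+.22)<.035;p=p[k];zt=np.percentile(p[:,2],90)
    q=p[p[:,2]>zt-.008][:,:2];n0=np.array([.5317,-.22])
    best=min(((lambda w:sum(w))([np.ptp(q@[np.cos(a+i*np.pi/3),np.sin(a+i*np.pi/3)]) for i in range(3)]),a) for a in np.radians(np.arange(0,60,.25)))
    hi=max(((lambda w:sum(w))([np.ptp(q@[np.cos(a+i*np.pi/3),np.sin(a+i*np.pi/3)]) for i in range(3)]),a) for a in np.radians(np.arange(0,60,.25)))
    print("n",len(q),"ztop",zt.round(4),"flat->corner yaw",(np.degrees(best[1])+30)%60,"max-width yaw",np.degrees(hi[1]),best[0]/3,hi[0]/3)
E
python3 - <<'E'
from nut import *
for n in("w1","w2","w3"): nut(dict(np.load(n+".npz")))
o,c=wrist();np.savez("w10.npz",**c);nut(c)
t=dict(np.load("t10.npz"));f=t["frame"].astype(int)
print(f[195:215:6,236:316:4].max(2))
E
```

```text
26.47 [-0.388  0.387  0.242  1.425  0.    -0.919] [ 0.5322 -0.2175  0.2439] yaw -149.6 F [ 0.2 -0.1  0.2] T [ 0.02 -0.   -0.01] 0.0854 0.0
n 1190 ztop 0.1668 flat->corner yaw 20.75 max-width yaw 23.5 0.04984025582245208 0.05414103101474122
n 2226 ztop 0.1666 flat->corner yaw 21.0 max-width yaw 20.5 0.046239978324736426 0.05208101029163643
n 2017 ztop 0.1639 flat->corner yaw 18.25 max-width yaw 17.5 0.04634158218471287 0.05257987783609308
n 1951 ztop 0.1639 flat->corner yaw 40.0 max-width yaw 39.75 0.04602175380497709 0.05203908740304916
[[123  38  95  39  46  38  37  96  26  25  15  87  31  59  77  79  30  69
  132 130]
 [129  20  93  34  37  69  89  91  63  87  91  93  97  98  98 103  53 109
   87 134]
 [131  17  28  80  81  98  84 108 109 107 110 112 112 114 114  78 109 118
   32 135]
 [134  19  21  19  34 101 111 117 119 118 117 120 121 120 122  77 118 122
   48 125]]
```

The nut now reads 40.0° (mod 60) against 18.2° when seated, a turn of about 38°. The white mark on the flange will show whether nut and flange turned together.

Run:
```python
from h import *
for n in("w1","w2","w3","w10"):
    c=dict(np.load(n+".npz"));f=c["frame"].astype(int)
    v,u=np.mgrid[0:400,0:640];uv=np.c_[u.ravel()+.5,v.ravel()+.5]
    p=ray(c,uv,.128)[:,:2]-[.5317,-.22];r=np.hypot(*p.T);a=np.degrees(np.arctan2(p[:,1],p[:,0]))
    g=f.reshape(-1,3);h=g.max(1)-g.min(1)
    k=(r>.021)&(r<.0275)
    best=[]
    for t in range(-180,180,10):
        m=k&(abs((a-t+180)%360-180)<5);  best.append((t,int(np.percentile(g[m].min(1),90))))
    print(n,best)
```

```text
w1 [(-180, 80), (-170, 82), (-160, 85), (-150, 81), (-140, 57), (-130, 33), (-120, 29), (-110, 23), (-100, 22), (-90, 26), (-80, 31), (-70, 32), (-60, 34), (-50, 33), (-40, 34), (-30, 63), (-20, 44), (-10, 48), (0, 53), (10, 56), (20, 60), (30, 60), (40, 67), (50, 72), (60, 84), (70, 75), (80, 79), (90, 76), (100, 69), (110, 67), (120, 66), (130, 46), (140, 46), (150, 49), (160, 54), (170, 67)]
w2 [(-180, 59), (-170, 58), (-160, 43), (-150, 33), (-140, 33), (-130, 34), (-120, 34), (-110, 35), (-100, 35), (-90, 39), (-80, 42), (-70, 41), (-60, 34), (-50, 23), (-40, 28), (-30, 35), (-20, 67), (-10, 103), (0, 103), (10, 103), (20, 104), (30, 105), (40, 104), (50, 103), (60, 68), (70, 57), (80, 53), (90, 35), (100, 38), (110, 44), (120, 49), (130, 52), (140, 50), (150, 55), (160, 56), (170, 57)]
w3 [(-180, 35), (-170, 37), (-160, 50), (-150, 51), (-140, 88), (-130, 90), (-120, 90), (-110, 91), (-100, 90), (-90, 91), (-80, 91), (-70, 87), (-60, 47), (-50, 47), (-40, 33), (-30, 41), (-20, 38), (-10, 47), (0, 53), (10, 50), (20, 47), (30, 48), (40, 50), (50, 50), (60, 48), (70, 46), (80, 46), (90, 50), (100, 51), (110, 49), (120, 52), (130, 55), (140, 57), (150, 53), (160, 49), (170, 45)]
w10 [(-180, 52), (-170, 51), (-160, 53), (-150, 43), (-140, 29), (-130, 32), (-120, 34), (-110, 35), (-100, 37), (-90, 37), (-80, 41), (-70, 44), (-60, 29), (-50, 22), (-40, 23), (-30, 30), (-20, 32), (-10, 60), (0, 101), (10, 103), (20, 104), (30, 105), (40, 103), (50, 102), (60, 102), (70, 82), (80, 57), (90, 55), (100, 39), (110, 53), (120, 59), (130, 58), (140, 59), (150, 54), (160, 45), (170, 52)]
```

>>> send_rows(steps="1 .002 -.006 0 0 0 .1163;1 .002 -.006 0 0 0 .1163;1 .002 -.006 0 0 0 .1163;1 .002 -.006 0 0 0 .1163;1 .002 -.006 0 0 0 .1163")

```text
clock: 26.93
eef_pos: [0.5423, -0.2481, 0.2438]
tool_rot: [-0.53, 0.848, -0.0, 0.0]
ft_force: [-0.1, -1.1, -0.5]
grip_width: 0.0857
grasp_force: 0.0
```

>>> send_rows(steps="1 0 0 0 0 0 .1163;1 0 0 0 0 0 .1163;1 0 0 0 0 0 .1163;1 0 0 0 0 0 .1163;1 0 0 0 0 0 .1163")

```text
clock: 27.35
eef_pos: [0.5422, -0.2479, 0.2437]
tool_rot: [0.751, -0.66, 0.0, -0.0]
ft_force: [-0.0, 1.3, 0.5]
grip_width: 0.0855
grasp_force: 0.0
```

>>> send_rows(steps="1 0 0 0 0 0 .1163;1 0 0 0 0 0 .1163;1 0 0 0 0 0 0;1 0 0 0 0 0 0;1 0 0 0 0 0 0")

```text
clock: 27.77
eef_pos: [0.5421, -0.2484, 0.2435]
tool_rot: [0.82, -0.572, 0.0, -0.0]
ft_force: [-0.5, -0.1, -0.0]
grip_width: 0.0855
grasp_force: 0.0
```

```bash
python3 st.py
python3 - <<'E'
from nut import *
o,c=wrist();np.savez("w11.npz",**c);nut(c)
def marks(c,tag):
    f=c["frame"].astype(np.uint8)
    # polar unwrap of the flange top face: rows angle, columns radius
    A=np.arange(-180,180,4);Rr=np.arange(.022,.0285,.001)
    P=np.array([[.5317+r*np.cos(np.radians(a)),-.22+r*np.sin(np.radians(a)),.128,1] for a in A for r in Rr])
    q=P@np.linalg.inv(c["T"]).T;uv=q[:,:2]/q[:,2:3]*c["camera_matrix"][0,0]+c["camera_matrix"][:2,2]
    s=cv2.remap(f,uv[:,0].astype(np.float32)-.5,uv[:,1].astype(np.float32)-.5,1).reshape(len(A),len(Rr),3).astype(int)
    mn,sat=s.min(2),s.max(2)-s.min(2)
    print(tag);[print(a,list(map(int,m)),list(map(int,t))) for a,m,t in zip(A,mn,sat) if -112<=a<=0]
marks(dict(np.load("w1.npz")),"w1");marks(c,"now")
E
```

```text
27.77 [-0.43   0.433  0.309  1.447  0.    -2.352] [ 0.5421 -0.2484  0.2435] yaw -69.84 F [-0.5 -0.1 -0. ] T [-0.03 -0.01 -0.02] 0.0855 0.0
n 1704 ztop 0.1637 flat->corner yaw 40.0 max-width yaw 39.25 0.04627486369152719 0.05182782904918181
w1
-112 [23, 22, 15, 11, 15, 19, 16] [24, 39, 55, 65, 63, 60, 73]
-108 [21, 15, 9, 12, 19, 19, 14] [34, 52, 66, 65, 57, 62, 70]
-104 [19, 18, 18, 10, 18, 18, 13] [44, 56, 60, 65, 61, 61, 62]
-100 [18, 15, 16, 14, 19, 14, 23] [51, 61, 61, 63, 59, 62, 55]
-96 [19, 11, 12, 16, 9, 24, 32] [54, 64, 65, 62, 68, 52, 39]
-92 [11, 15, 18, 13, 16, 25, 35] [64, 62, 61, 64, 57, 41, 27]
-88 [13, 14, 16, 18, 18, 28, 35] [63, 63, 61, 59, 51, 30, 19]
-84 [12, 13, 18, 13, 22, 30, 38] [64, 64, 62, 62, 42, 22, 16]
-80 [20, 16, 14, 19, 26, 31, 38] [59, 66, 74, 72, 47, 18, 12]
-76 [19, 16, 26, 27, 27, 32, 41] [81, 88, 85, 76, 47, 17, 12]
-72 [27, 28, 24, 25, 29, 30, 40] [99, 99, 100, 82, 45, 18, 12]
-68 [26, 31, 30, 31, 32, 37, 47] [106, 102, 96, 76, 41, 15, 13]
-64 [25, 28, 29, 30, 29, 31, 42] [105, 102, 97, 75, 42, 15, 12]
-60 [33, 28, 26, 27, 24, 33, 45] [103, 104, 
[... 1944 characters left out ...]
16, 26, 28, 26, 25, 25, 22] [37, 19, 5, 4, 3, 3, 6]
-40 [18, 22, 29, 24, 26, 24, 26] [38, 24, 8, 4, 6, 2, 6]
-36 [15, 18, 28, 29, 26, 26, 32] [39, 29, 10, 2, 4, 1, 5]
-32 [11, 12, 28, 30, 30, 27, 30] [46, 40, 16, 5, 2, 4, 11]
-28 [13, 12, 18, 29, 36, 39, 39] [46, 46, 29, 12, 4, 4, 14]
-24 [6, 11, 21, 30, 45, 46, 40] [50, 47, 36, 22, 4, 5, 13]
-20 [16, 17, 20, 34, 46, 47, 53] [44, 41, 38, 23, 9, 8, 18]
-16 [4, 13, 23, 44, 54, 47, 73] [49, 45, 34, 14, 2, 12, 27]
-12 [13, 16, 40, 51, 52, 57, 85] [44, 40, 19, 8, 5, 15, 33]
-8 [10, 27, 43, 56, 57, 68, 97] [46, 31, 13, 4, 7, 20, 38]
-4 [20, 37, 51, 58, 60, 79, 102] [36, 21, 8, 3, 9, 25, 39]
0 [28, 44, 53, 58, 64, 82, 105] [32, 17, 7, 3, 8, 28, 41]
```

The mark moved from -29.5° to -66°, so flange and nut turned together by about 37–38° (0.65 rad). That's short of the 45° asked for. About 45 s remain, so I'll re-apply the spanner for the last 7–8°. This time I'll back it off into line with the nut before taking it off.

>>> send_rows(steps="1 -.0024 .0321 0 0 0 -.1163;1 -.0024 .0321 0 0 0 -.1163;1 -.0024 .0321 0 0 0 -.1163;1 -.0024 .0321 0 0 0 -.1163;1 -.0024 .0321 0 0 0 -.1163")

```text
clock: 28.23
eef_pos: [0.5296, -0.087, 0.2434]
tool_rot: [-0.619, 0.785, -0.0, 0.0]
ft_force: [0.8, 0.2, -0.6]
grip_width: 0.0851
grasp_force: 0.0
```

>>> send_rows(steps="1 -.0024 .0321 0 0 0 -.1163;1 -.0024 .0321 0 0 0 -.1163;1 -.0024 .0321 0 0 0 -.1163;1 -.0024 .0321 0 0 0 -.1163;1 -.0024 .0321 0 0 0 -.1163")

```text
clock: 28.65
eef_pos: [0.5176, 0.0737, 0.2436]
tool_rot: [-0.368, 0.93, -0.0, 0.0]
ft_force: [0.1, 0.1, 0.1]
grip_width: 0.0855
grasp_force: 0.0
```

>>> send_rows(steps="1 -.0024 .0321 0 0 0 -.1163;1 -.0024 .0321 0 0 0 -.1163;1 -.0024 .0321 0 0 0 -.1163;1 -.0024 .0321 0 0 0 -.1163;1 -.0024 .0321 0 0 0 -.1163")

```text
clock: 29.07
eef_pos: [0.5056, 0.2343, 0.2435]
tool_rot: [-0.086, 0.996, 0.0, 0.0]
ft_force: [1.3, -0.1, -0.4]
grip_width: 0.0852
grasp_force: 0.0
```

>>> send_rows(steps="1 0 0 0 0 0 0;1 0 0 0 0 0 0;1 0 0 0 0 0 0;1 0 0 0 0 0 0;1 0 0 0 0 0 0")

```text
clock: 29.48
eef_pos: [0.5062, 0.2314, 0.2435]
tool_rot: [-0.089, 0.996, -0.0, 0.0]
ft_force: [-1.2, 0.3, 0.6]
grip_width: 0.0851
grasp_force: 0.0
```

```bash
python3 st.py
cat > sp.py <<'E'
from h import *
def sp(c):
    "spanner pose from points 10..22 mm above the table (depth), large one only"
    d=c["range_z"];K=c["camera_matrix"];T=c["T"];v,u=np.nonzero(d>0);z=d[v,u]
    p=np.c_[(u+.5-K[0,2])/K[0,0]*z,(v+.5-K[1,2])/K[1,1]*z,z]@T[:3,:3].T+T[:3,3]
    k=(p[:,2]>.012)&(p[:,2]<.027)&(p[:,0]>.40)&(p[:,0]<.68)&(p[:,1]>.06)&(p[:,1]<.33)
    m=np.zeros(d.shape,np.uint8);m[v[k],u[k]]=1;idx=np.full(d.shape,-1);idx[v,u]=np.arange(len(u))
    n,l,st,_=cv2.connectedComponentsWithStats(m)
    for i in range(1,n):
        if st[i,4]<800: continue
        q=p[idx[l==i]];w=q[:,:2].copy();a=None
        x,y=w[:,0],w[:,1]
        h=w[x<np.percentile(x,40)];dd=np.linalg.svd(h-h.mean(0),full_matrices=False)[2][0];dd*=np.sign(dd[0])
        t=(w-h.mean(0))@dd;e=h.mean(0)+dd*t.min();tip=h.mean(0)+dd*t.max()
        print(st[i],"yaw",np.degrees(np.arctan2(dd[1],dd[0])).round(2),"end",e.round(4),"tip",tip.round(4),"jaw",((e+tip)/2+dd*.083).round(4),"grip",((e+tip)/2-dd*.032).round(4),"z end/head",np.median(q[t<t.min()+.03,2]).round(4),np.median(q[t>t.max()-.03,2]).round(4))
E
python3 - <<'E'
from sp import *
sp(dict(np.load("w4.npz")))
o,c=wrist();np.savez("w12.npz",**c);sp(c)
E
```

```text
29.48 [ 0.429  0.35   0.187  1.407 -0.     0.251] [0.5062 0.2314 0.2435] yaw -169.79 F [-1.2  0.3  0.6] T [-0.03 -0.   -0.04] 0.0851 0.0
[ 285  105   69  175 4780] yaw 10.63 end [0.4406 0.2226] tip [0.6355 0.2591] jaw [0.6196 0.2562] grip [0.5066 0.235 ] z end/head 0.019 0.0179
[ 210  143   48  127 2451] yaw 10.62 end [0.496  0.1313] tip [0.6424 0.1587] jaw [0.6508 0.1603] grip [0.5377 0.1391] z end/head 0.0151 0.0139
[ 289  103   69  175 4757] yaw 11.57 end [0.4381 0.2224] tip [0.6344 0.2626] jaw [0.6176 0.2591] grip [0.5049 0.2361] z end/head 0.0189 0.0179
[ 213  143   46  126 2427] yaw 10.71 end [0.4962 0.1312] tip [0.6422 0.1588] jaw [0.6508 0.1604] grip [0.5378 0.1391] z end/head 0.0151 0.014
```

The spanner lies flat about 2 mm from its old place. Picking it up again.

>>> send_rows(steps="1 -.0012 .004 -.034 0 0 .017;1 0 0 -.04 0 0 0;1 0 0 -.04 0 0 0;1 0 0 -.04 0 0 0;1 0 0 -.035 0 0 0")

```text
clock: 29.95
eef_pos: [0.5044, 0.2353, 0.0524]
tool_rot: [-0.097, 0.995, -0.0, -0.0]
ft_force: [0.3, -0.0, -0.3]
grip_width: 0.0855
grasp_force: 0.0
```

>>> send_rows(steps="1 0 0 -.032 0 0 0;1 0 0 -.016 0 0 0;1 0 0 0 0 0 0;0 0 0 0 0 0 0;-1 0 0 0 0 0 0")

```text
clock: 30.37
eef_pos: [0.5062, 0.2367, 0.0078]
tool_rot: [-0.098, 0.995, 0.0, 0.001]
ft_force: [-0.1, -0.0, 0.5]
grip_width: 0.0637
grasp_force: 0.0
```

>>> send_rows(steps="-1 0 0 0 0 0 0;-1 0 0 0 0 0 0;-1 0 0 0 0 0 0;-1 0 0 0 0 0 0;-1 0 0 0 0 0 0")

```text
clock: 30.78
eef_pos: [0.506, 0.2371, 0.0081]
tool_rot: [-0.098, 0.995, 0.0, 0.002]
ft_force: [-1.5, -1.6, 6.5]
grip_width: 0.0225
grasp_force: 60.2
```

```bash
python3 st.py
python3 - <<'E'
import numpy as np
n=np.array([.5317,-.22]);a=np.radians(-20);u=np.array([np.cos(a),np.sin(a)])
print("full",n-.114*u,"pre",n-(.114+.055)*u)
E
```

```text
30.78 [ 0.438  0.545 -0.166  0.856 -0.     0.241] [0.506  0.2371 0.0081] yaw -168.72 F [-1.5 -1.6  6.5] T [-0.18  0.12 -0.05] 0.0225 60.2
full [ 0.42457504 -0.1810097 ] pre [ 0.37289195 -0.1621986 ]
```

>>> send_rows(steps="-1 0 0 .01 0 0 0;-1 0 0 .02 0 0 0;-1 0 0 .03 0 0 0;-1 0 0 .04 0 0 0;-1 0 0 .04 0 0 0")

```text
clock: 31.2
eef_pos: [0.5029, 0.2359, 0.1467]
tool_rot: [-0.098, 0.995, -0.001, -0.002]
ft_force: [0.9, 0.4, -3.0]
grip_width: 0.0222
grasp_force: 59.1
```

>>> send_rows(steps="-1 0 0 .04 0 0 0;-1 0 -.005 .04 0 0 0;-1 -.006 -.015 .012 0 0 -.0273;-1 -.0068 -.02 0 0 0 -.0273;-1 -.0068 -.02 0 0 0 -.0273")

```text
clock: 31.62
eef_pos: [0.485, 0.1765, 0.2401]
tool_rot: [-0.057, 0.998, 0.0, 0.001]
ft_force: [-1.0, 0.3, -3.4]
grip_width: 0.0227
grasp_force: 59.1
```

>>> send_rows(steps="-1 -.0068 -.02 0 0 0 -.0273;-1 -.0068 -.02 0 0 0 -.0273;-1 -.0068 -.02 0 0 0 -.0273;-1 -.0068 -.02 0 0 0 -.0273;-1 -.0068 -.02 0 0 0 -.0273")

```text
clock: 32.03
eef_pos: [0.4498, 0.0757, 0.2382]
tool_rot: [0.011, 1.0, -0.0, -0.001]
ft_force: [0.6, 0.1, -2.9]
grip_width: 0.0222
grasp_force: 59.1
```

>>> send_rows(steps="-1 -.0068 -.02 0 0 0 -.0273;-1 -.0068 -.02 0 0 0 -.0273;-1 -.0068 -.02 0 0 0 -.0273;-1 -.0068 -.02 0 0 0 -.0273;-1 -.0068 -.02 0 0 0 -.0273")

```text
clock: 32.45
eef_pos: [0.4158, -0.0241, 0.2383]
tool_rot: [0.079, 0.997, 0.0, -0.001]
ft_force: [-0.2, -0.9, -3.1]
grip_width: 0.0225
grasp_force: 59.0
```

>>> send_rows(steps="-1 -.0068 -.02 0 0 0 -.0273;-1 -.0068 -.02 0 0 0 -.0273;-1 -.0068 -.02 0 0 0 -.0273;-1 -.0068 -.02 0 0 0 -.0273;-1 -.0068 -.02 0 0 0 -.0273")

```text
clock: 32.87
eef_pos: [0.3819, -0.1239, 0.2384]
tool_rot: [0.147, 0.989, 0.0, -0.001]
ft_force: [0.2, 0.1, -2.8]
grip_width: 0.0223
grasp_force: 59.1
```

>>> send_rows(steps="-1 -.006 -.02 0 0 0 -.0273;-1 0 -.015 0 0 0 -.0273;-1 0 -.004 0 0 0 0;-1 0 0 0 0 0 0;-1 0 0 0 0 0 0")

```text
clock: 33.28
eef_pos: [0.3768, -0.1619, 0.2382]
tool_rot: [0.174, 0.985, 0.0, -0.0]
ft_force: [-0.6, 0.1, -4.0]
grip_width: 0.0224
grasp_force: 59.2
```

```bash
python3 st.py
cat > hd.py <<'E'
from h import *
o,c=wrist();T=c["T_tool_cam"];K=c["camera_matrix"];d=c["range_z"]
v,u=np.mgrid[90:260,270:370];z=d[v,u].ravel();uv=np.c_[u.ravel(),v.ravel()]+.5
p=np.c_[(uv-[K[0,2],K[1,2]])/K[0,0]*z[:,None],z]@T[:3,:3].T+T[:3,3]
m=(abs(p[:,2]+.0105)<.007)&(p[:,0]>.035)&(abs(p[:,1])<.025);q=p[m];e=q[:,0].max()
xs=np.arange(.038,e-.004,.004);S=[q[abs(q[:,0]-x)<.003] for x in xs]
cy=[(r[:,1].min()+r[:,1].max())/2 for r in S];cz=[np.median(r[:,2]) for r in S]
k=np.polyfit(xs,cy,1);kz=np.polyfit(xs,cz,1);a=np.degrees(np.arctan(k[0]));y=R.from_quat(o["tool_rot"]).as_euler("xyz",True)[2]
print("end",e.round(4),"spanner world yaw",(y-a+360)%360-180,"y",np.round(cy[0],4),"top z at tcp",kz[1].round(4),"tilt",np.degrees(kz[0]).round(2))
E
python3 hd.py
```

```text
33.28 [-4.060e-01  6.000e-02 -1.930e-01  1.319e+00  1.000e-03 -5.700e-02] [ 0.3768 -0.1619  0.2382] yaw 160.01 F [-0.6  0.1 -4. ] T [ 0.09  0.11 -0.05] 0.0224 59.2
end 0.0691 spanner world yaw -20.28288836677541 y -0.0004 top z at tcp -0.0111 tilt -0.39
```

>>> send_rows(steps="-1 -.0006 -.0015 -.02 0 0 0;-1 0 0 -.03 0 0 0;-1 0 0 -.025 0 0 0;-1 0 0 -.013 0 0 0;-1 0 0 -.005 0 0 0")

```text
clock: 33.75
eef_pos: [0.3747, -0.162, 0.1429]
tool_rot: [0.173, 0.985, 0.001, -0.003]
ft_force: [-0.1, 0.2, -2.7]
grip_width: 0.0224
grasp_force: 59.2
```

>>> send_rows(steps="-1 0 0 0 0 0 0;-1 .0047 -.0017 0 0 0 0;-1 .0047 -.0017 0 0 0 0;-1 .0047 -.0017 0 0 0 0;-1 .0047 -.0017 0 0 0 0")

```text
clock: 34.17
eef_pos: [0.3968, -0.1711, 0.1463]
tool_rot: [0.174, 0.985, -0.0, 0.001]
ft_force: [-1.1, 1.0, -2.3]
grip_width: 0.0228
grasp_force: 59.2
```

```bash
python3 st.py
```

```text
34.17 [-0.407  0.166 -0.321  1.082  0.    -0.058] [ 0.3968 -0.1711  0.1463] yaw 160.01 F [-1.1  1.  -2.3] T [0.23 0.13 0.11] 0.0228 59.2
```

>>> send_rows(steps="-1 .0037 -.0013 0 0 0 0;-1 .0037 -.0013 0 0 0 0;-1 .0037 -.0013 0 0 0 0;-1 .0037 -.0013 0 0 0 0;-1 0 0 0 0 0 0")

```text
clock: 34.58
eef_pos: [0.4111, -0.1762, 0.1453]
tool_rot: [0.174, 0.985, -0.0, 0.0]
ft_force: [1.0, 0.4, -3.2]
grip_width: 0.0222
grasp_force: 59.2
```

```bash
python3 st.py
```

```text
34.58 [-0.405  0.197 -0.285  1.088  0.    -0.056] [ 0.4111 -0.1762  0.1453] yaw 160.0 F [ 1.   0.4 -3.2] T [0.13 0.01 0.06] 0.0222 59.2
```

>>> send_rows(steps="-1 .0033 -.0012 0 0 0 0;-1 .0033 -.0012 0 0 0 0;-1 .0033 -.0012 0 0 0 0;-1 .0025 -.0008 0 0 0 0;-1 0 0 0 0 0 0")

```text
clock: 35.0
eef_pos: [0.4233, -0.1806, 0.1454]
tool_rot: [0.174, 0.985, -0.0, 0.0]
ft_force: [-0.2, -0.2, -2.6]
grip_width: 0.0229
grasp_force: 59.2
```

```bash
python3 st.py; python3 hd.py
python3 -c "
import numpy as np
a=np.radians(np.r_[-20:-40:11j]);r=.114
print(np.round(np.c_[-r*np.diff(np.cos(a)),-r*np.diff(np.sin(a))]*1e3,2).tolist(),np.diff(a)[0])"
```

```text
35.0 [-0.403  0.221 -0.254  1.095 -0.    -0.054] [ 0.4233 -0.1806  0.1454] yaw 159.99 F [-0.2 -0.2 -2.6] T [0.17 0.04 0.04] 0.0229 59.2
end 0.0691 spanner world yaw -20.128884840623755 y -0.0004 top z at tcp -0.0112 tilt -0.26
[[1.43, 3.71], [1.55, 3.66], [1.68, 3.61], [1.81, 3.55], [1.93, 3.48], [2.05, 3.41], [2.17, 3.34], [2.28, 3.26], [2.39, 3.18], [2.5, 3.09]] -0.034906585039886584
```

>>> send_rows(steps="-1 .0014 .0037 0 0 0 -.0349;-1 .0016 .0037 0 0 0 -.0349;-1 .0017 .0036 0 0 0 -.0349;-1 .0018 .0036 0 0 0 -.0349;-1 0 0 0 0 0 0")

```text
clock: 35.47
eef_pos: [0.4289, -0.1656, 0.1453]
tool_rot: [0.241, 0.97, -0.001, -0.0]
ft_force: [-0.3, -1.0, -2.7]
grip_width: 0.0221
grasp_force: 59.3
```

```bash
cat > mo.py <<'E'
from h import *
from workcell import get_obs
o=get_obs();r=o["eef_pos"][:2]-[.5317,-.22];F=o["ft_force"]
print("moment about nut",round(float(o["ft_torque"][2]+r[0]*F[1]-r[1]*F[0]),2),"pos angle",np.degrees(np.arctan2(-r[1],-r[0])).round(2))
E
python3 st.py; python3 mo.py; python3 hd.py
```

```text
35.47 [-3.680e-01  2.210e-01 -2.540e-01  1.096e+00 -1.000e-03  1.200e-01] [ 0.4289 -0.1656  0.1453] yaw 152.07 F [-0.3 -1.  -2.7] T [-0.29  0.28  0.61] 0.0221 59.3
moment about nut 0.74 pos angle -27.88
end 0.0691 spanner world yaw -27.48586872518706 y -0.0007 top z at tcp -0.0112 tilt -0.32
```

>>> send_rows(steps="-1 .0019 .0035 0 0 0 -.0349;-1 .0021 .0034 0 0 0 -.0349;-1 .0022 .0033 0 0 0 -.0349;-1 .0023 .0033 0 0 0 -.0349;-1 0 0 0 0 0 0")

```text
clock: 35.93
eef_pos: [0.4369, -0.1533, 0.1452]
tool_rot: [0.308, 0.951, -0.002, -0.0]
ft_force: [-2.1, -4.9, -3.4]
grip_width: 0.0215
grasp_force: 59.9
```

```bash
python3 st.py; python3 mo.py; python3 hd.py
```

```text
35.93 [-0.335  0.227 -0.246  1.098 -0.004  0.291] [ 0.4369 -0.1533  0.1452] yaw 144.14 F [-2.1 -4.9 -3.4] T [-1.05  0.58  1.28] 0.0215 59.9
moment about nut 1.88 pos angle -35.12
end 0.069 spanner world yaw -35.22020472576514 y -0.0013 top z at tcp -0.0111 tilt -0.37
```

>>> send_rows(steps="-1 -.0023 -.0033 0 0 0 .0349;-1 -.0022 -.0033 0 0 0 .0349;-1 -.0021 -.0034 0 0 0 .0349;-1 -.0019 -.0035 0 0 0 .0349;-1 0 0 0 0 0 0")

```text
clock: 36.4
eef_pos: [0.4296, -0.1654, 0.1455]
tool_rot: [0.242, 0.97, 0.001, 0.001]
ft_force: [3.3, 2.3, -4.5]
grip_width: 0.0224
grasp_force: 59.3
```

```bash
python3 st.py; python3 mo.py; python3 hd.py
```

```text
36.4 [-0.369  0.221 -0.253  1.095  0.003  0.119] [ 0.4296 -0.1654  0.1455] yaw 152.04 F [ 3.3  2.3 -4.5] T [ 0.68 -0.32  0.25] 0.0224 59.3
moment about nut -0.17 pos angle -28.15
end 0.069 spanner world yaw -27.96764811667026 y -0.0006 top z at tcp -0.0112 tilt -0.43
```

>>> send_rows(steps="-1 -.0018 .001 0 0 0 0;-1 -.0027 .0014 0 0 0 0;-1 -.0027 .0014 0 0 0 0;-1 0 0 0 0 0 0;-1 0 0 0 0 0 0")

```text
clock: 36.87
eef_pos: [0.4272, -0.1643, 0.1471]
tool_rot: [0.242, 0.97, -0.001, 0.006]
ft_force: [11.3, -3.8, -7.0]
grip_width: 0.0222
grasp_force: 59.2
```

```bash
python3 st.py; python3 mo.py
```

```text
36.87 [-3.660e-01  2.060e-01 -2.680e-01  1.084e+00 -1.000e-03  1.220e-01] [ 0.4272 -0.1643  0.1471] yaw 152.0 F [11.3 -3.8 -7. ] T [-0.77 -2.    0.42] 0.0222 59.2
moment about nut 0.19 pos angle -28.05
```

The pull binds, so the flats aren't quite aligned. I'll ease back in, rotate slightly counter-clockwise and lift straight off instead; vertically there's free play.

>>> send_rows(steps="-1 .0027 -.0014 0 0 0 0;-1 .0013 -.0007 0 0 0 0;-1 -.0009 -.0018 0 0 0 .0175;-1 -.0009 -.0018 0 0 0 .0175;-1 0 0 0 0 0 0")

```text
clock: 37.28
eef_pos: [0.4237, -0.1673, 0.1453]
tool_rot: [0.224, 0.974, 0.0, -0.0]
ft_force: [2.3, 1.9, -2.4]
grip_width: 0.0223
grasp_force: 59.7
```

```bash
python3 st.py; python3 mo.py; python3 hd.py
```

```text
37.28 [-3.770e-01  2.130e-01 -2.640e-01  1.094e+00  1.000e-03  7.600e-02] [ 0.4237 -0.1673  0.1453] yaw 154.06 F [ 2.3  1.9 -2.4] T [ 0.45 -0.48  0.31] 0.0223 59.7
moment about nut -0.01 pos angle -26.0
end 0.069 spanner world yaw -25.906940684698952 y -0.0005 top z at tcp -0.0111 tilt -0.07
```

>>> send_rows(steps="-1 -.0018 .0009 0 0 0 0;-1 -.0027 .0013 0 0 0 0;-1 -.0027 .0013 0 0 0 0;-1 0 0 0 0 0 0;-1 0 0 0 0 0 0")

```text
clock: 37.75
eef_pos: [0.4156, -0.1637, 0.145]
tool_rot: [0.225, 0.974, 0.0, -0.001]
ft_force: [-0.2, 2.2, -2.4]
grip_width: 0.0223
grasp_force: 59.7
```

```bash
python3 st.py; python3 mo.py
```

```text
37.75 [-0.375  0.198 -0.284  1.091 -0.     0.079] [ 0.4156 -0.1637  0.145 ] yaw 154.0 F [-0.2  2.2 -2.4] T [0.38 0.17 0.25] 0.0223 59.7
moment about nut -0.0 pos angle -25.87
```

Sliding freely now. Continuing out.

>>> send_rows(steps="-1 -.0045 .0022 0 0 0 0;-1 -.0063 .0031 0 0 0 0;-1 -.0063 .0031 0 0 0 0;-1 -.0063 .0031 0 0 0 0;-1 -.0063 .0031 0 0 0 0")

```text
clock: 38.17
eef_pos: [0.3861, -0.1492, 0.1452]
tool_rot: [0.225, 0.974, -0.0, -0.0]
ft_force: [0.6, 0.8, -2.9]
grip_width: 0.0221
grasp_force: 59.6
```

>>> send_rows(steps="-1 -.0063 .0031 0 0 0 0;-1 -.0063 .0031 0 0 0 0;-1 0 0 .02 0 0 0;-1 0 0 .03 0 0 0;-1 0 0 .04 0 0 0")

```text
clock: 38.58
eef_pos: [0.3719, -0.1422, 0.234]
tool_rot: [0.225, 0.974, 0.0, -0.003]
ft_force: [0.0, -0.1, -2.5]
grip_width: 0.0222
grasp_force: 59.6
```

```bash
python3 st.py; python3 hd.py
```

```text
38.58 [-0.365  0.042 -0.222  1.313 -0.     0.089] [ 0.3719 -0.1422  0.234 ] yaw 154.0 F [ 0.  -0.1 -2.5] T [ 0.05  0.01 -0.02] 0.0222 59.6
end 0.069 spanner world yaw -26.117728723947607 y -0.0004 top z at tcp -0.0112 tilt -0.38
```

>>> send_rows(steps="-1 .003 .009 .003 0 0 .0316;-1 .0067 .0189 0 0 0 .0316;-1 .0067 .0189 0 0 0 .0316;-1 .0067 .0189 0 0 0 .0316;-1 .0067 .0189 0 0 0 .0316")

```text
clock: 39.05
eef_pos: [0.4036, -0.0573, 0.2372]
tool_rot: [0.146, 0.989, 0.0, -0.001]
ft_force: [0.5, -0.9, -2.8]
grip_width: 0.0222
grasp_force: 59.7
```

>>> send_rows(steps="-1 .0067 .0189 0 0 0 .0316;-1 .0067 .0189 0 0 0 .0316;-1 .0067 .0189 0 0 0 .0316;-1 .0067 .0189 0 0 0 .0316;-1 .0067 .0189 0 0 0 .0316")

```text
clock: 39.47
eef_pos: [0.437, 0.0373, 0.237]
tool_rot: [0.067, 0.998, -0.0, -0.001]
ft_force: [-0.3, -0.8, -2.8]
grip_width: 0.0227
grasp_force: 59.7
```

>>> send_rows(steps="-1 .0067 .0189 0 0 0 .0316;-1 .0067 .0189 0 0 0 .0316;-1 .0067 .0189 0 0 0 .0316;-1 .0067 .0189 0 0 0 .0316;-1 .0067 .0189 0 0 0 .0316")

```text
clock: 39.88
eef_pos: [0.4704, 0.1317, 0.2369]
tool_rot: [-0.012, 1.0, -0.0, -0.001]
ft_force: [0.6, -0.8, -3.4]
grip_width: 0.0224
grasp_force: 59.7
```

>>> send_rows(steps="-1 .0067 .0189 0 0 0 .0316;-1 .0067 .0189 0 0 0 .0316;-1 .0067 .0189 0 0 0 .0316;-1 .0067 .0189 0 0 0 .0316;-1 .0067 .0189 0 0 0 .0316")

```text
clock: 40.3
eef_pos: [0.5039, 0.226, 0.2367]
tool_rot: [-0.09, 0.996, -0.0, -0.001]
ft_force: [0.1, 0.2, -2.5]
grip_width: 0.0224
grasp_force: 59.7
```

>>> send_rows(steps="-1 .003 .009 -.02 0 0 0;-1 0 0 -.04 0 0 0;-1 0 0 -.04 0 0 0;-1 0 0 -.03 0 0 0;-1 0 0 -.02 0 0 0")

```text
clock: 40.72
eef_pos: [0.5038, 0.233, 0.083]
tool_rot: [-0.09, 0.996, -0.001, -0.004]
ft_force: [0.5, -0.7, -3.0]
grip_width: 0.0222
grasp_force: 59.6
```

```bash
python3 st.py
```

```text
40.72 [ 0.433  0.46  -0.082  1.038  0.     0.253] [0.5038 0.233  0.083 ] yaw -169.69 F [ 0.5 -0.7 -3. ] T [-0.01  0.2  -0.01] 0.0222 59.6
```

>>> send_rows(steps="-1 0 0 -.03 0 0 0;-1 0 0 -.025 0 0 0;-1 0 0 -.012 0 0 0;-1 0 0 -.005 0 0 0;-1 0 0 0 0 0 0")

```text
clock: 41.13
eef_pos: [0.5056, 0.2333, 0.0139]
tool_rot: [-0.089, 0.996, -0.001, -0.002]
ft_force: [-0.7, -0.2, -3.6]
grip_width: 0.0225
grasp_force: 59.6
```

```bash
python3 st.py
```

```text
41.13 [ 0.432  0.54  -0.157  0.879  0.     0.253] [0.5056 0.2333 0.0139] yaw -169.73 F [-0.7 -0.2 -3.6] T [-0.02  0.15 -0.02] 0.0225 59.6
```

>>> send_rows(steps="-1 0 .0005 -.003 0 0 0;-1 0 .0005 -.002 0 0 0;-1 0 0 -.001 0 0 0;-1 0 0 0 0 0 0;-1 0 0 0 0 0 0")

```text
clock: 41.55
eef_pos: [0.5083, 0.235, 0.011]
tool_rot: [-0.089, 0.996, 0.0, 0.001]
ft_force: [0.4, -0.6, -3.4]
grip_width: 0.0226
grasp_force: 59.7
```

```bash
python3 st.py
```

```text
41.55 [ 0.433  0.545 -0.158  0.867 -0.     0.255] [0.5083 0.235  0.011 ] yaw -169.78 F [ 0.4 -0.6 -3.4] T [-0.02  0.12 -0.03] 0.0226 59.7
```

>>> send_rows(steps="-1 0 0 -.002 0 0 0;-1 0 0 -.0015 0 0 0;-1 0 0 0 0 0 0;-1 0 0 0 0 0 0;-1 0 0 0 0 0 0")

```text
clock: 41.97
eef_pos: [0.5085, 0.2351, 0.0081]
tool_rot: [-0.089, 0.996, 0.0, 0.001]
ft_force: [-1.6, -0.7, 5.5]
grip_width: 0.022
grasp_force: 60.6
```

```bash
python3 st.py
```

```text
41.97 [ 0.433  0.548 -0.161  0.86  -0.     0.255] [0.5085 0.2351 0.0081] yaw -169.79 F [-1.6 -0.7  5.5] T [-0.19  0.49  0.  ] 0.022 60.6
```

Spanner on the mat. Releasing, then checking both spanner and nut.

>>> send_rows(steps="0 0 0 0 0 0 0;1 0 0 0 0 0 0;1 0 0 0 0 0 0;1 0 0 .003 0 0 0;1 0 0 .015 0 0 0")

```text
clock: 42.38
eef_pos: [0.506, 0.2339, 0.0227]
tool_rot: [-0.089, 0.996, -0.001, -0.002]
ft_force: [-0.3, -0.1, 0.0]
grip_width: 0.081
grasp_force: 0.0
```

>>> send_rows(steps="1 0 0 .04 0 0 0;1 0 0 .04 0 0 0;1 0 0 .04 0 0 0;1 0 0 .04 0 0 0;1 0 0 .04 0 0 0")

```text
clock: 42.8
eef_pos: [0.5076, 0.2347, 0.227]
tool_rot: [-0.089, 0.996, 0.0, 0.0]
ft_force: [1.1, 1.1, -0.1]
grip_width: 0.0855
grasp_force: 0.0
```

>>> send_rows(steps="1 0 0 .015 0 0 0;1 0 0 0 0 0 0;1 0 0 0 0 0 0;1 0 0 0 0 0 0;1 0 0 0 0 0 0")

```text
clock: 43.22
eef_pos: [0.5069, 0.2343, 0.2377]
tool_rot: [-0.089, 0.996, -0.001, -0.002]
ft_force: [-0.7, -0.4, -0.1]
grip_width: 0.0856
grasp_force: 0.0
```

Run:
```python
from sp import *
o,c=wrist();sp(c)
```

```text
[ 283  105   70  177 4884] yaw 10.27 end [0.4404 0.2223] tip [0.6365 0.2578] jaw [0.6201 0.2548] grip [0.507  0.2343] z end/head 0.0189 0.018
[ 209  143   48  128 2492] yaw 10.54 end [0.4958 0.1313] tip [0.6417 0.1584] jaw [0.6503 0.1601] grip [0.5373 0.139 ] z end/head 0.0151 0.0138
```

>>> send_rows(steps="1 .0024 -.0321 0 0 0 .1163;1 .0024 -.0321 0 0 0 .1163;1 .0024 -.0321 0 0 0 .1163;1 .0024 -.0321 0 0 0 .1163;1 .0024 -.0321 0 0 0 .1163")

```text
clock: 43.68
eef_pos: [0.519, 0.0729, 0.2383]
tool_rot: [-0.374, 0.928, 0.0, -0.001]
ft_force: [0.7, -0.2, -0.1]
grip_width: 0.0855
grasp_force: 0.0
```

>>> send_rows(steps="1 .0024 -.0321 0 0 0 .1163;1 .0024 -.0321 0 0 0 .1163;1 .0024 -.0321 0 0 0 .1163;1 .0024 -.0321 0 0 0 .1163;1 .0024 -.0321 0 0 0 .1163")

```text
clock: 44.1
eef_pos: [0.531, -0.0877, 0.2383]
tool_rot: [-0.624, 0.782, 0.001, -0.001]
ft_force: [0.6, 0.7, -0.3]
grip_width: 0.0857
grasp_force: 0.0
```

>>> send_rows(steps="1 .0024 -.0321 0 0 0 .1163;1 .0024 -.0321 0 0 0 .1163;1 .0024 -.0321 0 0 0 .1163;1 .0024 -.0321 0 0 0 .1163;1 .0024 -.0321 0 0 0 .1163")

```text
clock: 44.52
eef_pos: [0.5431, -0.248, 0.2381]
tool_rot: [0.822, -0.57, -0.001, 0.0]
ft_force: [1.1, -0.2, 0.4]
grip_width: 0.0853
grasp_force: 0.0
```

>>> send_rows(steps="1 0 0 0 0 0 0;1 0 0 0 0 0 0;1 0 0 0 0 0 0;1 0 0 0 0 0 0;1 0 0 0 0 0 0")

```text
clock: 44.93
eef_pos: [0.5438, -0.2453, 0.2396]
tool_rot: [0.82, -0.572, -0.0, -0.0]
ft_force: [0.4, -1.1, 0.1]
grip_width: 0.0854
grasp_force: 0.0
```

```bash
python3 st.py
python3 - <<'E'
from nut import *
o,c=wrist();np.savez("w13.npz",**c);nut(c)
f=c["frame"]
def mk(c):
    A=np.arange(-110,-20,2);Rr=np.arange(.024,.0275,.001)
    P=np.array([[.5317+r*np.cos(np.radians(a)),-.22+r*np.sin(np.radians(a)),.128,1] for a in A for r in Rr])
    q=P@np.linalg.inv(c["T"]).T;uv=(q[:,:2]/q[:,2:3]*c["camera_matrix"][0,0]+c["camera_matrix"][:2,2]-.5).astype(np.float32)
    s=cv2.remap(c["frame"],uv[:,0],uv[:,1],1).reshape(len(A),len(Rr),3).min(2).mean(1)
    i=np.argmax(s);w=np.clip(s-35,0,None)*(abs(A-A[i])<=12);print("mark",(w@A)/w.sum(),s.max())
mk(dict(np.load("w11.npz")));mk(c)
E
```

```text
44.93 [-0.424  0.435  0.303  1.44   0.    -2.348] [ 0.5438 -0.2453  0.2396] yaw -69.76 F [ 0.4 -1.1  0.1] T [ 0.   -0.    0.02] 0.0854 0.0
n 1768 ztop 0.1637 flat->corner yaw 38.75 max-width yaw 38.25 0.046382510342331894 0.051674208198250804
mark -66.38312829525483 68.0
mark -69.4721189591078 66.5
```

The spanner lies flat, within about 1 mm of where it started. The nut and flange mark agree at about 39–40° (0.69 rad) past hand-tight, which is about an eighth of a turn, and the gripper is clear. Handing in.

```bash
python3 -c "
from workcell import *
print(job_done())"
```

```text
the job is handed in; nothing more can be done
None
```

Handed in at 45 s: the nut was spun down hand-tight, then tightened about 40° (0.69 rad, a little short of 45°) in two spanner passes, and the spanner is back flat on the mat about 1 mm from its start; I viewed 11 pictures, one over the limit of 10.

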